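# Change the filter in the carrier and park the rest

### The arm

A 6-joint arm with a two-finger parallel gripper is mounted at the origin on the work surface; the furniture and walls round the work are solid. World frame = base frame: x ahead of the robot, y to its left, z up, the work surface at z = 0. Lengths are in mm, angles in rad, forces in N, time in s.
With the tool pointing down it reaches from about 400 to 925 mm from the base axis. Payload 12.5 kg.
Tool frame: the origin (TCP) lies on the mounting face of the last link; the fingertips stand 190 mm ahead of it and the grasp point (between the pads) lies 171 mm ahead of it (env.tcp_to_tips is the distance from the TCP to the fingertips, in mm); x points along the fingers, y is the direction in which the jaws open and shut, and the axes are right-handed (so a half turn about x gives the same grasp; the last joint's range is limited). The gripper opens to 95 mm and grips with 3 to 60 N. Pads are 20 mm wide; open, the fingers measure 119 mm over their backs; the gripper's body (75 mm by 180 mm) begins 59 mm behind the grasp point.
Start: joints at [1.144, 0.491, 1.559, -0, 1.092, -0.106], TCP at [197.055, 593.122, 404.761] pointing down, gripper open.
Joint ranges: [-3.1, 3.1], [-0.84, 2.19], [0.05, 2.79], [-1.13, 4.28], [0.06, 2.93], [-2.69, 2.69]. Speed limits (rad/s): [2.22, 2.22, 2.79, 3.14, 3.14, 3.14].

### API

Orientations are given as [roll, pitch, yaw] about the fixed x, y, z axes, in that order (R = Rz(yaw) Ry(pitch) Rx(roll)).
In Python, from cell import monitor, cams, job, env gives the robot as it stands. The module is installed in compiled form; this text tells all that it offers.
- The arm moves only by the tool apply_moves, never from a script. Its argument "series" is a list of rows, each a list of 3 entries, a list of its own where there are three numbers: the closure, from -1 (fully open) to 1 (shut), so that 0 is half open, then the shift along the tool's x, y, z in cm, then the turn about the tool's x in rad. A call has 1 to 20 rows; each row is the pose to reach, as a shift and turn from the pose commanded when the call began, along the tool's axes at that moment; what a row does not reach only later rows make up. A row lasts 1/8 s, in which the tool goes at most 62.5 mm and 10.7 degrees, less where a joint would pass 70% of its speed; a pose out of reach is approached as far as the arm can. A call with a gripper value outside its range is refused whole. The fingers move at their own pace and stop on an object; the grip force is fixed at half the most. Time passes only in rows, so rows that repeat a pose let the fingers close. It gives the time, the measured TCP pose, the force and the opening at its end, in the units of the state.
- monitor.state(): the state, without advancing time (a new reading comes with each control period).
- cams.read_camera(name): name is "scene" or "top" or "wrist"; returns a dict with "image" (400x640x3 uint8, red, green, blue), "fx", "fy", "cx", "cy" (pixels), "k1" (the pictures are not rectified: a ray, as slopes to the right and down, at radius r is drawn at 1 + k1 r^2 times it, then the intrinsics apply), "position" and "orientation" of the camera in the world. Camera axes: x right, y down, z forward; pixel columns grow to the right and rows downward; lengths in mm; the calibration is good to about 2 mm. A picture is of the moment at which its call begins. There is no depth.
- job.job_done(): hands the job in, once; it reports no verdict.
The state is a dict: "t": time; "joints": joint angles; "qvel": joint speeds; "tau": joint torques, N m; "eef_pos": TCP position; "tcp_rot": TCP orientation; "ft_force": force on the tool from outside, world axes, zero at the start; "moment": the same for the moment, N m; "opening": opening from 0.0 (shut) to 1.0 (fully open).
Only numpy, scipy, OpenCV 4.12 (cv2) and the standard library are available. Lean on these libraries where they do the work, as an engineer would, in place of code of your own. Each camera call takes 0.05 s, during which the arm holds its last target. There are 200 camera calls.

### The job

Change over the filter carrier: swing its latch open, drive the blanking plug out with the ejector rod, drop the filter block with the round knob into the pocket and swing the latch fully shut across it. Line the plug and all spare filter blocks (the ones with flat tabs) up on the white parking strip in a neat row, upright, square against the fence and each centred in a marked bay of its own. Leave the glass flask and beaker alone.

Things in the scene. Friction and masses are not known exactly. Their poses are not given: they have to be found in the camera images.
- carrier: Filter carrier, fixed to the worktop. Origin on the worktop below the pocket's middle; x from mouth to ejector, y across, z up. Base plate 6 mm thick, x -95 to 35, y -55 to 55 mm; its part before the mouth is a flat apron level with the pocket floor. Outer walls: x -16 to 26, y -34.5 to 34.5 mm, 32 mm high.
- pocket (a point): Middle of the pocket floor, 6 mm above the worktop; axes as the carrier's. The pocket is 41 mm wide (y), 26 mm deep, open at the top and toward -x (the mouth, at x = -16 mm); back wall face at x = +16 mm; side walls chamfered in their top 4 mm. A block belongs here with its 38 mm side across; shut in, it has some 3 mm of play in x.
- latch (a joint): Latch angle, rad: 0 shut (arm lies across the pocket's mouth), growing as it opens, 2.0 wide open. Starts at 0 to 0.12. It stays where it is left (friction, about 0.5 N at the post). Shutting it pushes a block that stands a few mm too far out back into the pocket.
- latch_hinge (a point): On the latch's upright hinge axis, 29 mm above the worktop, at carrier x -23, y +30 mm. Shut, the arm points to the carrier's -y; it opens clockwise seen from above: at 1.57 rad it points to -x. The arm is 9 mm thick, 16 to 28 mm above the worktop.
- latch_post (a point): Top of the upright round post at the latch arm's free end: 12 mm across, 64 mm from the hinge axis, from 16 to 62 mm above the worktop. The point is on its axis, 62 mm up.
- ejector (a joint): How far the ejector rod is pushed in, m: 0 at rest, 0.062 fully in. A weak spring (1 N at rest, 3 N fully in) brings it back when let go.
- ejector_plate (a point): Centre of the outer face of the ejector's grey push plate (8 mm thick, 30 wide, 6 to 50 mm above the worktop; point 39 mm up), at rest 118 mm along carrier +x from its origin; push it toward carrier -x. The 10 mm rod runs through the back wall, 19 mm up, and fully in leaves the block on the apron, its back face about 30 mm clear of the mouth.
- plug_mid (a point): Plain blanking plug: 28 mm deep (x) by 38 mm wide (y) by 26 mm tall, aluminium, 90 g, no window, nothing on top. Starts seated in the pocket, its top flush with the walls. Point: its centre, 13 mm above its underside; block's axes, z up.
- filter_mid (a point): The filter block to fit: 28 mm deep (x) by 38 mm wide (y) by 26 mm tall, aluminium, 90 g, round windows in the broad faces, round grey knob on top, 18 mm across, 28 mm high; 54 mm tall in all. Point: its centre, 27 mm above its underside; block's axes, z up. Starts upright on the worktop, turned at random; a half turn is the same.
- spare_1_mid (a point): Spare filter block: 28 mm deep (x) by 38 mm wide (y) by 26 mm tall, aluminium, 90 g, round windows in the broad faces, flat grey grip tab on top, 10 (x) by 26 (y) by 28 mm high; 54 mm tall in all. Point: its centre, 27 mm above its underside; block's axes, z up. Starts upright on the worktop, turned at random; a half turn is the same. One to three spares are present.
- spare_2_mid (a point): Spare filter block: 28 mm deep (x) by 38 mm wide (y) by 26 mm tall, aluminium, 90 g, round windows in the broad faces, flat grey grip tab on top, 10 (x) by 26 (y) by 28 mm high; 54 mm tall in all. Point: its centre, 27 mm above its underside; block's axes, z up. Starts upright on the worktop, turned at random; a half turn is the same. One to three spares are present.
- spare_3_mid (a point): Spare filter block: 28 mm deep (x) by 38 mm wide (y) by 26 mm tall, aluminium, 90 g, round windows in the broad faces, flat grey grip tab on top, 10 (x) by 26 (y) by 28 mm high; 54 mm tall in all. Point: its centre, 27 mm above its underside; block's axes, z up. Starts upright on the worktop, turned at random; a half turn is the same. One to three spares are present.
- bay_1 (a point): Bay 1 of 4 of the white parking strip (fixed, 80 by 206 mm, 6 mm thick; bays 46 mm wide, parted by scribed lines). Point on its surface below the centre of a block that touches the fence in mid-bay. x toward the fence, y along the row to bay 1, z up. The fence along the far edge is 8 mm thick, 12 mm high over the strip, its face 14 mm beyond the point.
- bay_2 (a point): Bay 2 of 4 of the white parking strip (fixed, 80 by 206 mm, 6 mm thick; bays 46 mm wide, parted by scribed lines). Point on its surface below the centre of a block that touches the fence in mid-bay. x toward the fence, y along the row to bay 1, z up. The fence along the far edge is 8 mm thick, 12 mm high over the strip, its face 14 mm beyond the point.
- bay_3 (a point): Bay 3 of 4 of the white parking strip (fixed, 80 by 206 mm, 6 mm thick; bays 46 mm wide, parted by scribed lines). Point on its surface below the centre of a block that touches the fence in mid-bay. x toward the fence, y along the row to bay 1, z up. The fence along the far edge is 8 mm thick, 12 mm high over the strip, its face 14 mm beyond the point.
- bay_4 (a point): Bay 4 of 4 of the white parking strip (fixed, 80 by 206 mm, 6 mm thick; bays 46 mm wide, parted by scribed lines). Point on its surface below the centre of a block that touches the fence in mid-bay. x toward the fence, y along the row to bay 1, z up. The fence along the far edge is 8 mm thick, 12 mm high over the strip, its face 14 mm beyond the point.
- flask: Bystander: conical glass flask, 92 mm across, 124 mm tall; origin under its centre. To be left alone. (Nearest fixed equipment: the analyser, x above 0.475, y 0.02 to 0.32, 90 to 117 mm tall.)
- beaker: Bystander: glass beaker, 77 mm across, 118 mm tall; origin under its centre. To be left alone. It stands beyond a fixed overhead beam, which runs along world x at y = -0.335, 26 mm thick, 0.416 to 0.464 above the worktop; keep arm and wrist clear of the beam. All the work is on its +y side.
Mind the look-alikes: they are no part of the job. What is shaped like the part that bears spare_1_mid but yellow is not meant. What is shaped like the part that bears filter_mid but orange is not meant.

How it is judged:
By the outcome, as a careful person would: the job done as asked, in the order asked, and still so for the second after the job is handed in, with the robot touching nothing.
Of spare_1, spare_2, spare_3 only 1 to 3 are there at a start; the rules pass over those that are not, and their reading is None.
At some moment in a run one of spare_1, spare_2, spare_3 may be knocked a few centimetres aside while the robot is not near it.
It also fails if it takes over 210 s, if anything falls off the work surface, if the arm or the gripper's body presses on something with over 40 N, if the wrist force passes 120 N, or if a joint passes its speed limit or range.

## Working session

There is one attempt and no reset: what is moved stays moved. The work goes in short steps, Python scripts to look and compute and a tool call to move; the robot and the scene stay as the last step left them, time stands still between calls to the robot, and variables do not carry over. Pictures are saved under pics/ and viewed, about 12 in all and at most 16, crops included, and the job is handed in when it is done.

Besides the shell and the picture viewer there is one more tool, called after ">>>" by a JSON object that holds its "op" and its "data". apply_moves: Moves the arm, as the interface text tells. Its arguments: {"type":"object","properties":{"series":{"type":"array"}},"required":["series"]}

```bash
mkdir -p pics; cat > h.py <<'E'
import numpy as np, cv2
from scipy.spatial.transform import Rotation as R
from cell import monitor, cams, job, env
def shot(name, fn=None):
    c=cams.read_camera(name)
    if fn: cv2.imwrite('pics/'+fn, cv2.cvtColor(c['image'],cv2.COLOR_RGB2BGR))
    return c
def rot(c):
    o=np.array(c['orientation'],float)
    return R.from_euler('xyz',o).as_matrix() if o.size==3 else (o if o.size==9 else R.from_quat(o).as_matrix())
def K(c): return np.array([[c['fx'],0,c['cx']],[0,c['fy'],c['cy']],[0,0,1]])
def D(c): return np.array([c['k1'],0,0,0,0.])
def px2w(c,pts,z):
    """pixels -> world points on the plane z"""
    u=cv2.undistortPoints(np.array(pts,float).reshape(-1,1,2),K(c),D(c)).reshape(-1,2)
    d=np.c_[u,np.ones(len(u))]@rot(c).T; p=np.array(c['position'],float)
    return p+d*((z-p[2])/d[:,2])[:,None]
def w2px(c,P):
    M=rot(c).T; p=np.array(c['position'],float)
    return cv2.projectPoints(np.array(P,float).reshape(-1,1,3),cv2.Rodrigues(M)[0],-M@p,K(c),D(c))[0].reshape(-1,2)
E
python3 - <<'E'
from h import *
for n in ['scene','top','wrist']:
    c=shot(n,n+'0.png'); print(n,{k:v for k,v in c.items() if k!='image'})
print(monitor.state(), env.tcp_to_tips)
E
```

```text
scene {'fx': 501.7846330012878, 'fy': 501.7846330012878, 'cx': 322.84983204583807, 'cy': 201.70304043555552, 'k1': -0.06875390918801723, 'position': array([-353.70437283, -887.28483353,  884.27762173]), 'orientation': array([-2.17852489, -0.00224285, -0.8708693 ])}
top {'fx': 412.81427635651136, 'fy': 412.81427635651136, 'cx': 316.40548392157, 'cy': 196.37595365416647, 'k1': -0.04468828888463767, 'position': array([ 377.74958123, -144.84503342, 1365.36359545]), 'orientation': array([-3.02667854,  0.00470592, -1.56668507])}
wrist {'fx': 284.44424480282436, 'fy': 284.44424480282436, 'cx': 323.19110432509643, 'cy': 199.74497462295818, 'k1': -0.010493548664005828, 'position': array([127.10057333, 616.97012685, 383.88583826]), 'orientation': array([2.87964555e+00, 9.06125531e-04, 1.24909654e+00])}
{'t': 0.15, 'joints': array([ 1.14435126e+00,  4.91422306e-01,  1.55930794e+00,  1.67351108e-05,
        1.09170101e+00, -1.05603530e-01]), 'qvel': array([-0.00061402, -0.00320493, -0.00447446,  0.00165761,  0.00131998,
        0.00010905]), 'tau': array([ 1.68307437e-03, -6.12897491e+01, -2.58279973e+01,  6.92622922e-02,
        4.73493745e-02, -7.66929611e-05]), 'eef_pos': array([197.07530464, 593.09713577, 404.29569193]), 'tcp_rot': array([-1.69409953,  1.5699576 , -2.01494879]), 'ft_force': array([0.37009093, 0.10855057, 0.18337302]), 'moment': array([ 0.04663967, -0.04891395, -0.01868422]), 'opening': 0.998461847487276} 190.1
```

View pics/top0.png

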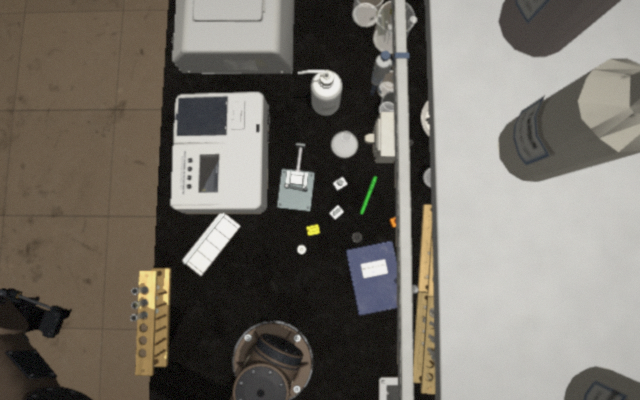

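View pics/scene0.png

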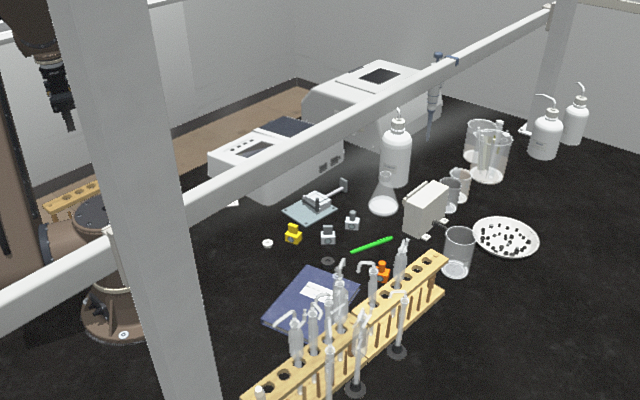

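The top view shows the carrier at (296,190) with the ejector plate at (300,146). Two grey blocks stand at (340,183) and (336,211), and the yellow decoy at (313,230). The strip is at (212,244) and the flask at (344,144). I'll enlarge this area.

```bash
python3 - <<'E'
from h import *
im=cv2.imread('pics/top0.png'); 
cv2.imwrite('pics/topz.png',cv2.resize(im[130:280,170:370],None,fx=4,fy=4,interpolation=cv2.INTER_CUBIC))
c=shot('top')
for n,p,z in [('A',(340,183),40),('B',(336,211),40),('yel',(313,230),40),('apron',(296,190),6),('plate',(300,146),50),('strip',(212,244),6),('flask',(344,144),60)]:
    print(n,px2w(c,[p],z)[0].round())
E
```

```text
A [ 575. -214.   40.]
B [ 484. -201.   40.]
yel [ 422. -128.   40.]
apron [556. -70.   6.]
plate [694. -84.  50.]
strip [376. 205.   6.]
flask [ 699. -227.   60.]
```

View pics/topz.png

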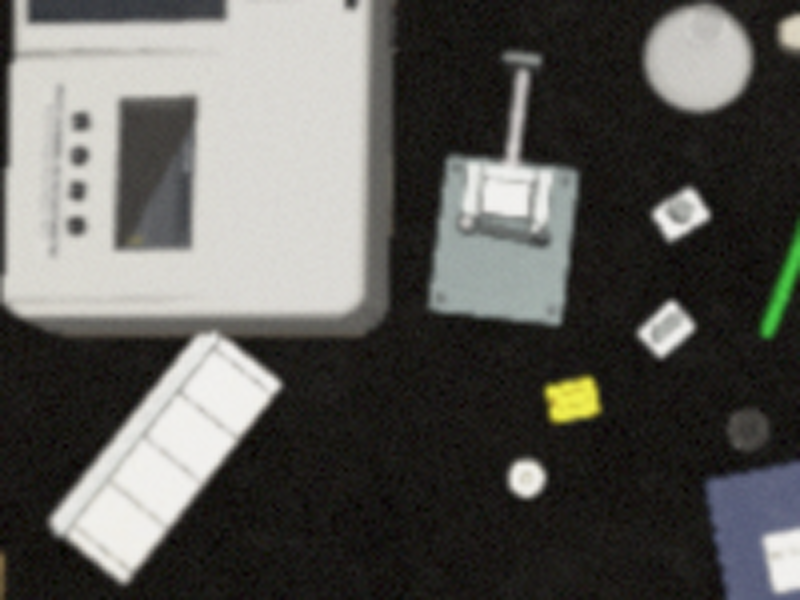

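Only one spare is present, at (336,211) with a tab. The filter with the round knob is at (340,183). The fence is on the strip's upper-left edge, so bay 1 is at its lower-left end. Next I'll move above the carrier for a closer look.

```bash
cat >> h.py <<'E'
def tool():
    s=monitor.state(); return np.array(s['eef_pos']), R.from_euler('xyz',s['tcp_rot']).as_matrix()
def go(tip, jaw=None, p=None, T=None, verbose=True):
    """shift [cm] in tool axes and turn for tip position (mm) and jaw direction (rad, world; mod pi)"""
    if p is None: p,T=tool()
    d=np.array(tip,float)-(p+190.1*T[:,0]); sh=T.T@d/10
    tr=0
    if jaw is not None:
        u=T.T@np.array([np.cos(jaw),np.sin(jaw),0]); tr=np.arctan2(u[2],u[1]); tr=(tr+np.pi/2)%np.pi-np.pi/2
    if verbose: print('shift',sh.round(2),'turn',round(tr,3))
    return sh,tr
def st():
    s=monitor.state(); p,T=tool()
    print('t',round(s['t'],2),'tip',(p+190.1*T[:,0]).round(1),'jaw',round(np.arctan2(T[1,1],T[0,1]),3),'open',round(s['opening']*95,1),'F',np.round(s['ft_force'],1),'j6',round(s['joints'][5],2))
E
python3 - <<'E'
from h import *
p,T=tool(); print(T.round(3)); c=shot('wrist')
print('cam in tool',(T.T@(np.array(c['position'])-p)).round(1)); print((T.T@rot(c)).round(3))
t=shot('top')
z=lambda l:[(170+a/4,130+b/4) for a,b in l]
print(px2w(t,z([(447,156),(579,170),(561,326),(430,311)]),6).round(0))
print(px2w(t,z([(213,332),(282,382),(125,583),(50,525)]),6).round(0))
go([560,-110,214.5],np.radians(85)); st()
E
```

```text
[[-0.     0.315  0.949]
 [-0.001  0.949 -0.315]
 [-1.    -0.001 -0.   ]]
cam in tool [ 20.4   0.6 -73.9]
[[-0.    -0.259  0.966]
 [ 1.    -0.001 -0.   ]
 [ 0.001  0.966  0.259]]
[[ 626.  -22.    6.]
 [ 615. -132.    6.]
 [ 484. -118.    6.]
 [ 496.   -9.    6.]]
[[478. 170.   6.]
 [437. 112.   6.]
 [273. 237.   6.]
 [319. 300.   6.]]
shift [ 1.000e-02 -5.528e+01  5.662e+01] turn -0.234
t 0.3 tip [197.  593.1 214.5] jaw 1.25 open 94.8 F [-1.4 -0.3  0.4] j6 -0.11
```

>>> {"op": "apply_moves", "data": {"series": [[-1, [0, -55.3, 56.6], -0.234], [-1, [0, -55.3, 56.6], -0.234], [-1, [0, -55.3, 56.6], -0.234], [-1, [0, -55.3, 56.6], -0.234], [-1, [0, -55.3, 56.6], -0.234], [-1, [0, -55.3, 56.6], -0.234], [-1, [0, -55.3, 56.6], -0.234], [-1, [0, -55.3, 56.6], -0.234], [-1, [0, -55.3, 56.6], -0.234], [-1, [0, -55.3, 56.6], -0.234], [-1, [0, -55.3, 56.6], -0.234], [-1, [0, -55.3, 56.6], -0.234], [-1, [0, -55.3, 56.6], -0.234], [-1, [0, -55.3, 56.6], -0.234], [-1, [0, -55.3, 56.6], -0.234], [-1, [0, -55.3, 56.6], -0.234]]}}

```text
t: 2.3
eef_pos: [559.4, -109.1, 404.9]
tcp_rot: [1.638, 1.571, 1.553]
ft_force: [-0.2, 0.3, -1.1]
opening: 0.999
```

```bash
python3 - <<'E'
from h import *
c=shot('wrist','w1.png'); st()
im=cv2.imread('pics/w1.png'); cv2.imwrite('pics/w1z.png',cv2.resize(im,None,fx=1.25,fy=1.25,interpolation=cv2.INTER_CUBIC))
E
```

```text
t 2.35 tip [ 559.6 -109.1  214.9] jaw 1.485 open 94.9 F [-0.2  1.   0.1] j6 -1.79
```

View pics/w1z.png

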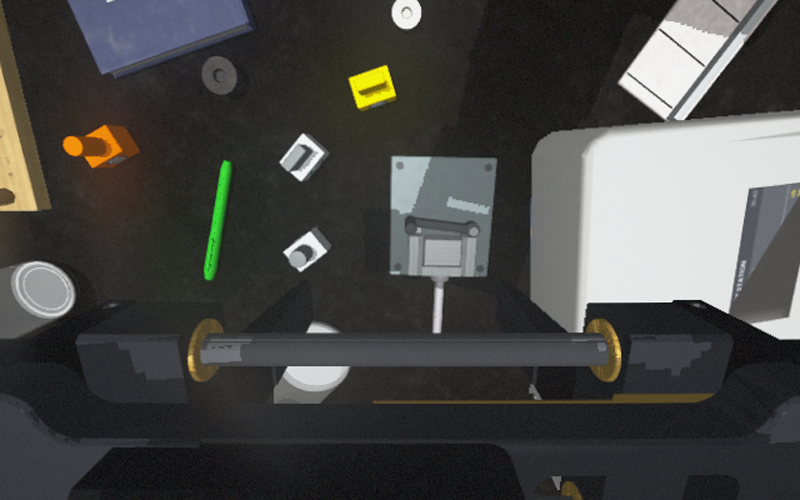

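The wrist view shows the carrier at about (440,215), the spare at (303,158), the filter at (305,252) and the strip at top right. A crop of it will give the corners.

```bash
python3 - <<'E'
import cv2
im=cv2.imread('pics/w1.png'); cv2.imwrite('pics/w1c.png',cv2.resize(im[98:228,215:405],None,fx=4,fy=4,interpolation=cv2.INTER_CUBIC))
E
```

```text
(no output)
```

View pics/w1c.png

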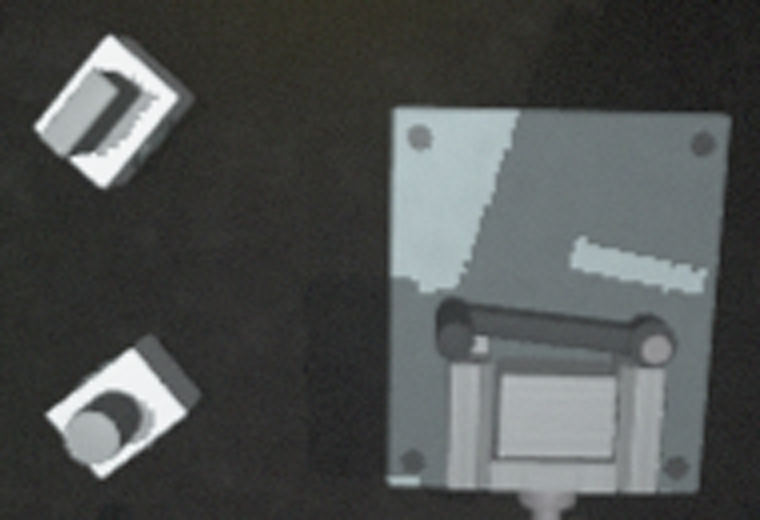

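```bash
python3 - <<'E'
from h import *
c=shot('wrist')
z=lambda l:[(215+(a-1.5)/4,98+(b-1.5)/4) for a,b in l]
def fit(loc,w):
    loc=np.array(loc,float); w=w[:,:2]; a=loc-loc.mean(0); b=w-w.mean(0)
    th=np.arctan2((a[:,0]*b[:,1]-a[:,1]*b[:,0]).sum(),(a*b).sum()); C,S=np.cos(th),np.sin(th); Rm=np.array([[C,-S],[S,C]])
    t=w.mean(0)-Rm@loc.mean(0); print(' pose',t.round(1),'yaw',th.round(4),'res',(w-loc@Rm.T-t).round(1).tolist()); return t,Rm
t,Rm=fit([(-95,-55),(-95,55),(35,55),(35,-55)],px2w(c,z([(392,107),(731,116),(697,493),(388,482)]),6))
for n,p,h in [('post',(455,340),62),('hinge',(656,347),35)]:
    w=px2w(c,z([p]),h)[0,:2]; print(n,w.round(1),'in carrier',((w-t)@Rm).round(1))
for n,q,k in [('spare',[(110,35),(185,98),(105,188),(37,127)],(80,105)),('filter',[(135,350),(187,410),(103,478),(47,414)],(92,437))]:
    w=px2w(c,z(q),26); print(n,w[:,:2].mean(0).round(1),'edges',np.linalg.norm(np.roll(w,-1,0)-w,axis=1).round(1),'ang',[np.arctan2(*(b-a)[1::-1]).round(3) for a,b in zip(w,np.roll(w,-1,0))], 'knob',px2w(c,z([k]),54)[0].round(1))
s=[(620,82),(668,121),(777,0)]
s=[((a-.125)/1.25,(b-.125)/1.25) for a,b in s]; print(px2w(c,s,6).round(1))
E
```

```text
pose [585.6 -71.5] yaw -0.1131 res [[1.1, -0.1], [0.9, -0.6], [-0.5, -0.4], [-1.5, 1.0]]
post [ 552.5 -101.6] in carrier [-29.4 -33.6]
hinge [565.7 -38.9] in carrier [-23.4  30.2]
spare [ 480.2 -201.1] edges [28.3 37.7 26.9 36.2] ang [np.float64(0.78), np.float64(-0.861), np.float64(-2.414), np.float64(2.318)] knob [ 477.9 -201.2   54. ]
filter [ 574.8 -213.4] edges [25.4 37.5 27.6 37.1] ang [np.float64(0.577), np.float64(-0.983), np.float64(-2.58), np.float64(2.099)] knob [ 574.5 -213.7   54. ]
[[435.4 115.8   6. ]
 [476.  167.    6. ]
 [375.1 260.1   6. ]]
```

```bash
sed -i 's|tr=(tr+np.pi/2)%np.pi-np.pi/2|tr=-((jaw-np.arctan2(T[1,1],T[0,1])+np.pi)%(2*np.pi)-np.pi)|' h.py; python3 - <<'E'
from h import *
go([552.5,-101.6,44],-0.113)
E
```

```text
shift [17.09  0.7  -0.78] turn 1.598
```

>>> {"op": "apply_moves", "data": {"series": [[-1, [6, 0.7, -0.8], 1.6], [-1, [6, 0.7, -0.8], 1.6], [-1, [6, 0.7, -0.8], 1.6], [-1, [6, 0.7, -0.8], 1.6], [-1, [6, 0.7, -0.8], 1.6], [-1, [6, 0.7, -0.8], 1.6], [-1, [6, 0.7, -0.8], 1.6], [-1, [6, 0.7, -0.8], 1.6], [-1, [8, 0.7, -0.8], 1.6], [-1, [12, 0.7, -0.8], 1.6], [-1, [14, 0.7, -0.8], 1.6]]}}

```text
t: 3.78
eef_pos: [552.1, -101.7, 263.4]
tcp_rot: [-1.831, 1.57, 2.766]
ft_force: [0.4, 0.6, -0.4]
opening: 1.002
```

```bash
python3 - <<'E'
from h import *
st(); c=shot('wrist','w2.png'); 
q=w2px(c,[[552.5,-101.6,62]]); print(q)
go([552.5,-101.6,44],-0.113)
E
```

```text
t 3.77 tip [ 551.9 -101.7   73.3] jaw -0.115 open 95.2 F [ 0.4  0.6 -0.4] j6 -0.18
[[325.71689422 235.07182329]]
shift [ 2.75  0.15 -0.  ] turn -0.002
```

View pics/w2.png

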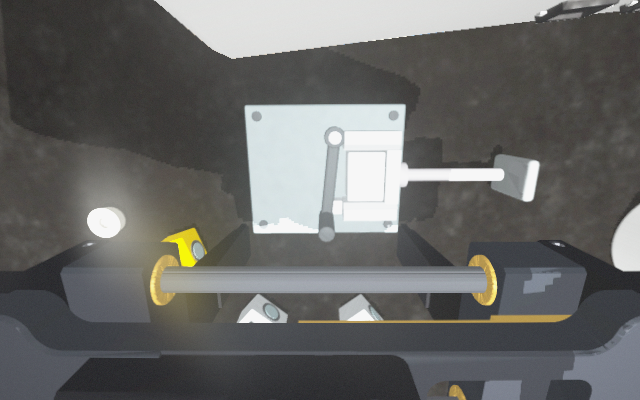

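>>> {"op": "apply_moves", "data": {"series": [[-1, [2.75, 0.1, 0], 0], [-1, [2.75, 0.1, 0], 0], [0.6, [2.75, 0.1, 0], 0], [1, [2.75, 0.1, 0], 0], [1, [2.75, 0.1, 0], 0], [1, [2.75, 0.1, 0], 0], [1, [2.75, 0.1, 0], 0], [1, [2.75, 0.1, 0], 0]]}}

```text
t: 4.82
eef_pos: [553.4, -102.6, 237.2]
tcp_rot: [-2.689, 1.571, 1.907]
ft_force: [0.5, -0.8, -0.5]
opening: 0.427
```

```bash
python3 - <<'E'
from h import *
st(); p,T=tool(); g=p+190.1*T[:,0]
t=np.array([585.6,-71.5]); y=-.113; Rm=np.array([[np.cos(y),-np.sin(y)],[np.sin(y),np.cos(y)]])
q=(g[:2]-t)@Rm; print('tip in carrier',q.round(1)); a0=np.arctan2(-23-q[0],30-q[1]); print('a0',a0)
for a in np.arange(a0,1.96,.14): 
    w=t+Rm@np.array([-23-64*np.sin(a),30-64*np.cos(a)]); go([*w,g[2]],-.113-.5*(a-a0))
E
```

```text
t 4.83 tip [ 553.4 -102.5   47.1] jaw -0.116 open 40.6 F [ 0.5 -0.8 -0.5] j6 -0.18
tip in carrier [-28.5 -34.5]
a0 0.08438328840087282
shift [ 0.    0.01 -0.07] turn -0.003
shift [ 0.   -0.88 -0.21] turn 0.067
shift [ 0.   -1.74 -0.46] turn 0.137
shift [ 0.   -2.55 -0.84] turn 0.207
shift [ 0.   -3.3  -1.32] turn 0.277
shift [ 0.   -3.98 -1.91] turn 0.347
shift [ 0.   -4.57 -2.58] turn 0.417
shift [ 0.   -5.06 -3.33] turn 0.487
shift [ 0.   -5.44 -4.14] turn 0.557
shift [ 0.   -5.71 -4.99] turn 0.627
shift [ 0.   -5.85 -5.88] turn 0.697
shift [ 0.   -5.87 -6.77] turn 0.767
shift [ 0.   -5.76 -7.66] turn 0.837
shift [ 0.   -5.53 -8.53] turn 0.907
```

>>> {"op": "apply_moves", "data": {"series": [[1, [0.2, 0, 0], 0], [1, [0.2, 0, 0], 0], [1, [0.2, 0, 0], 0], [1, [0.2, 0, 0], 0], [1, [0.2, 0, 0], 0], [1, [0.2, -0.9, -0.15], 0.07], [1, [0.2, -1.7, -0.4], 0.14], [1, [0.2, -2.5, -0.8], 0.2], [1, [0.2, -3.3, -1.3], 0.28], [1, [0.2, -4.0, -1.9], 0.35], [1, [0.2, -4.6, -2.6], 0.42], [1, [0.2, -5.05, -3.3], 0.49], [1, [0.2, -5.4, -4.1], 0.56], [1, [0.2, -5.7, -5.0], 0.63], [1, [0.2, -5.85, -5.9], 0.7], [1, [0.2, -5.85, -6.8], 0.77], [1, [0.2, -5.75, -7.65], 0.84], [1, [0.2, -5.6, -8.3], 0.9], [1, [0.2, -5.6, -8.3], 0.9]]}}

```text
t: 7.2
eef_pos: [507.4, -13.5, 235.1]
tcp_rot: [-0.903, 1.57, 2.794]
ft_force: [0.1, 0.4, -1.9]
opening: 0.114
```

```bash
python3 - <<'E'
from h import *
st()
E
```

```text
t 7.2 tip [507.3 -13.5  45. ] jaw -1.015 open 10.9 F [ 0.1  0.4 -1.9] j6 0.86
```

>>> {"op": "apply_moves", "data": {"series": [[0.5, [0, 0, 0], 0], [0.5, [0, 0, 0], 0], [0.5, [0, 0, 0], 0], [0.5, [-5, 0, 0], 0], [0.5, [-10, 0, 0], 0], [0.5, [-10, 0, 0], 0]]}}

```text
t: 7.95
eef_pos: [507.7, -13.7, 338.4]
tcp_rot: [2.451, 1.564, -0.135]
ft_force: [-0.6, -0.8, -0.2]
opening: 0.252
```

```bash
cat >> h.py <<'E'
CT=np.array([585.6,-71.5]); CY=-.113
def car(x,y,z): return [*(CT+np.array([x*np.cos(CY)-y*np.sin(CY),x*np.sin(CY)+y*np.cos(CY)])),z]
E
python3 - <<'E'
from h import *
st(); go(car(140,0,145),CY); go(car(140,0,24),CY)
E
```

```text
t 7.95 tip [508.9 -13.8 148.3] jaw -1.016 open 23.9 F [-0.6 -0.8 -0.2] j6 0.86
shift [  0.47  17.62 -14.47] turn -0.903
shift [ 12.57  17.57 -14.41] turn -0.903
```

>>> {"op": "apply_moves", "data": {"series": [[1, [0, 17.6, -14.4], -0.9], [1, [0, 17.6, -14.4], -0.9], [1, [0, 17.6, -14.4], -0.9], [1, [0, 17.6, -14.4], -0.9], [1, [0, 17.6, -14.4], -0.9], [1, [0, 17.6, -14.4], -0.9], [1, [0, 17.6, -14.4], -0.9], [1, [5, 17.6, -14.4], -0.9], [1, [10, 17.6, -14.4], -0.9], [1, [12.5, 17.6, -14.4], -0.9], [1, [12.5, 17.6, -14.4], -0.9]]}}

```text
t: 9.32
eef_pos: [722.0, -87.2, 208.4]
tcp_rot: [-1.689, 1.567, 2.906]
ft_force: [-0.1, 0.1, 0.9]
opening: 0.001
```

```bash
python3 - <<'E'
from h import *
st(); go(car(130,0,24),CY);go(car(69,0,24),CY); go(car(67,0,24),CY)
E
```

```text
t 9.32 tip [721.4 -87.   18.3] jaw -0.118 open 0.1 F [-0.1  0.1  0.9] j6 -0.09
shift [-0.56 -0.67 -0.01] turn -0.005
shift [-0.54 -6.77  0.02] turn -0.005
shift [-0.54 -6.97  0.02] turn -0.005
```

>>> {"op": "apply_moves", "data": {"series": [[1, [-0.4, -0.5, 0], 0], [1, [-0.4, -1.0, 0], 0], [1, [-0.4, -1.4, 0], 0], [1, [-0.4, -1.8, 0], 0], [1, [-0.4, -2.2, 0], 0], [1, [-0.4, -2.6, 0], 0], [1, [-0.4, -3.0, 0], 0], [1, [-0.4, -3.4, 0], 0], [1, [-0.4, -3.8, 0], 0], [1, [-0.4, -4.2, 0], 0], [1, [-0.4, -4.6, 0], 0], [1, [-0.4, -5.0, 0], 0], [1, [-0.4, -5.4, 0], 0], [1, [-0.4, -5.8, 0], 0], [1, [-0.4, -6.2, 0], 0], [1, [-0.4, -6.5, 0], 0], [1, [-0.4, -6.7, 0], 0], [1, [-0.4, -6.7, 0], 0]]}}

```text
t: 11.58
eef_pos: [655.8, -79.6, 214.1]
tcp_rot: [-1.987, 1.57, 2.61]
ft_force: [0.9, -0.8, 1.8]
opening: 0.005
```

```bash
python3 - <<'E'
from h import *
st(); c=shot('wrist','w3.png')
E
```

```text
t 11.57 tip [655.7 -79.5  24. ] jaw -0.116 open 0.5 F [ 0.9 -0.8  1.8] j6 -0.1
```

View pics/w3.png

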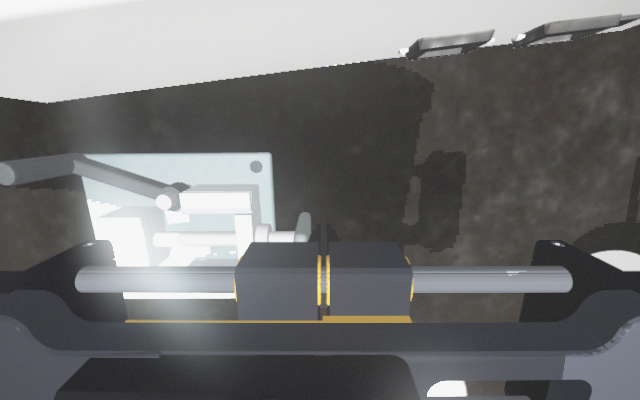

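The plug is on the apron at about (125,235), ahead of the rod, and the latch is open at left. I'll push the last 3 mm, then back off and rise.

>>> {"op": "apply_moves", "data": {"series": [[1, [0, -0.2, 0], 0], [1, [0, -0.35, 0], 0], [1, [0, -0.35, 0], 0], [1, [0, 3, 0], 0], [1, [0, 7.5, 0], 0], [1, [0, 9, 0], 0], [1, [-5, 9, 0], 0], [1, [-10, 8, 0], 0], [1, [-13, 3, 0], 0], [1, [-16, -4, 0], 0], [1, [-16, -10, 0], 0], [1, [-16, -13, 0], 0], [1, [-16, -13, 0], 0]]}}

```text
t: 13.25
eef_pos: [524.5, -64.0, 374.6]
tcp_rot: [-1.82, 1.569, 2.776]
ft_force: [0.7, -0.3, 0.2]
opening: 0.006
```

```bash
python3 - <<'E'
from h import *
st(); c=shot('wrist','w4.png'); 
E
```

```text
t 13.25 tip [524.2 -63.9 184.5] jaw -0.116 open 0.6 F [ 0.7 -0.3  0.2] j6 -0.13
```

View pics/w4.png

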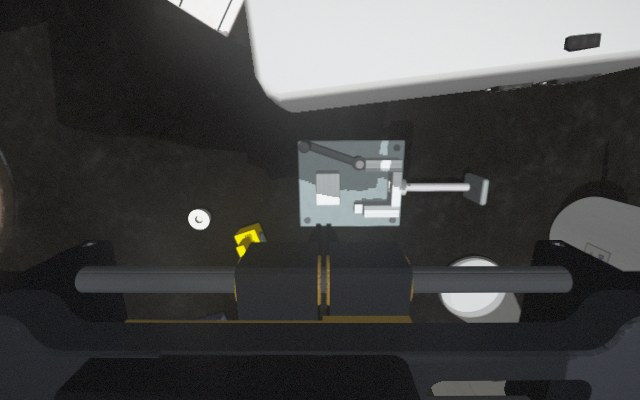

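```bash
python3 - <<'E'
from h import *
c=shot('wrist'); g=cv2.cvtColor(c['image'],cv2.COLOR_RGB2HSV)[...,:]
print(px2w(c,[(316,172),(339,172),(340,204),(317,204),(328,188)],32).round(1))
for v in range(166,212,3): print(' '.join('%3d/%3d'%(g[v,u,1],g[v,u,2]) for u in range(308,350,3)))
go(car(-60,0,21),CY)
E
```

```text
[[519.1 -43.3  32. ]
 [545.2 -46.3  32. ]
 [542.5 -84.3  32. ]
 [515.6 -81.1  32. ]
 [530.6 -63.5  32. ]]
 19/120  23/121  23/120  25/122  19/122  22/118  25/123  21/123  27/124  17/121  21/120  23/120  24/126  23/121
 17/119  21/121  21/122  15/116  22/116  20/117  20/117  23/120  19/118  20/117  23/123  23/122  21/122  23/120
 23/120  20/116  14/106   8/ 98  15/101  15/102  11/ 97  13/ 95   8/ 96  13/ 95  23/121  23/122  19/123  19/119
 22/118  20/117  10/159   7/175   7/179   9/178   9/178   7/175   7/177   8/181  18/116  21/122  19/120  19/118
 21/119  23/120  13/157   7/176  10/178   9/179   7/177   9/175   9/176   8/181  20/117  19/120  21/120  23/121
 23/121  24/119   7/151  13/179  10/176  11/179  12/177  10/178  10/176   9/179  19/118  24/125  26/119  23/122
 24/190  22/176   8/150  10/175  10/177  10/177  10/176   9/175  10/177  10/180  20/115  23/121  25/123  23/123
 20/188  23/189  13/159   9/171   9/174   9/177  12/174  10/176   9/176  10/178  24/115  23/122  21/119  23/122
 22/189  24/188  11/156   9/173  10/176   9/176   9/172   9/175   9/174   9/179  21/157  24/184  24/141  22/174
 24/189  22/188  14/184  10/204  10/176  10/174  10/173   7/171   9/175  11/178  24/171  21/184  22/185  25/185
 23/189  22/185   8/216   2/244   2/244   2/244   4/238   3/234   6/173   4/234  22/173  21/181  24/183  23/187
 21/185  21/186  12/212   1/243   2/244   2/243   2/243   2/243   2/244   2/244  22/175  24/180  21/184  22/184
 22/186  22/187  12/209   2/243   2/244   2/243   3/243   2/243   2/243   2/244  24/177  22/184  25/182  21/182
 24/182  22/186  21/186  19/189  20/192  17/197  17/197  17/192  21/194  20/192  22/185  24/188  21/183  21/181
 22/186  24/188  23/186  22/185  22/185  25/187  21/185  23/189  25/187  22/183  21/185  23/188  23/185  25/182
 23/185  20/188  26/185  22/186  22/185  26/184  23/186  22/186  22/182  22/183  24/183  23/186  24/184  22/184
shift [16.33 -0.1   0.03] turn -0.003
```

>>> {"op": "apply_moves", "data": {"series": [[-0.2, [5, 0.45, 0], 0], [-0.2, [10, 0.45, 0], 0], [-0.2, [13, 0.45, 0], 0], [-0.2, [13, 0.45, 0], 0], [-0.2, [14.5, 0.45, 0], 0], [-0.2, [16.4, 0.45, 0], 0], [-0.2, [16.4, 0.45, 0], 0], [1, [16.4, 0.45, 0], 0], [1, [16.4, 0.45, 0], 0], [1, [16.4, 0.45, 0], 0], [1, [16.4, 0.45, 0], 0], [1, [16.4, 0.45, 0], 0], [1, [16.4, 0.45, 0], 0]]}}

```text
t: 14.98
eef_pos: [531.3, -65.1, 210.6]
tcp_rot: [1.681, 1.57, -0.006]
ft_force: [-2.4, -0.5, 5.9]
opening: 0.29
```

```bash
python3 - <<'E'
from h import *
st()
E
```

```text
t 14.97 tip [531.4 -65.1  20.5] jaw -0.116 open 27.5 F [-2.4 -0.5  5.9] j6 -0.13
```

```bash
python3 - <<'E'
from h import *
go([371,236,150],0.919)
E
```

```text
shift [-12.95 -19.41 -28.05] turn -1.035
```

>>> {"op": "apply_moves", "data": {"series": [[1, [-4, 0, 0], 0], [1, [-10, 0, 0], 0], [1, [-13, 0, 0], 0], [1, [-13, -19.4, -28.1], -1.035], [1, [-13, -19.4, -28.1], -1.035], [1, [-13, -19.4, -28.1], -1.035], [1, [-13, -19.4, -28.1], -1.035], [1, [-13, -19.4, -28.1], -1.035], [1, [-13, -19.4, -28.1], -1.035], [1, [-13, -19.4, -28.1], -1.035], [1, [-13, -19.4, -28.1], -1.035], [1, [-13, -19.4, -28.1], -1.035], [1, [-13, -19.4, -28.1], -1.035]]}}

```text
t: 16.6
eef_pos: [371.5, 235.8, 340.2]
tcp_rot: [2.758, 1.571, 2.104]
ft_force: [0.2, 0.1, -0.1]
opening: 0.293
```

```bash
python3 - <<'E'
from h import *
st(); c=shot('wrist','w5.png')
E
```

```text
t 16.6 tip [371.5 235.8 150.1] jaw 0.917 open 27.9 F [ 0.2  0.1 -0.1] j6 -0.5
```

View pics/w5.png

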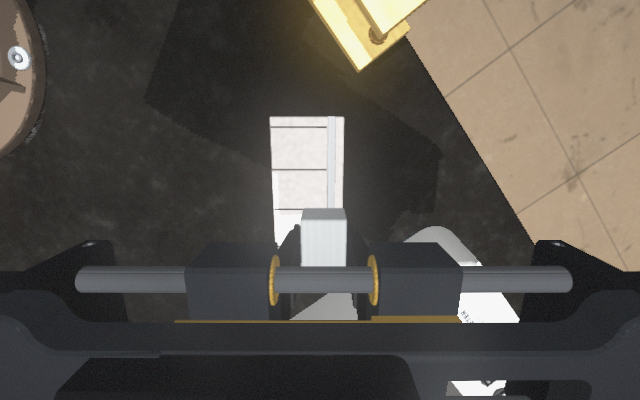

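```bash
python3 - <<'E'
from h import *
c=shot('wrist'); g=cv2.cvtColor(c['image'],cv2.COLOR_RGB2GRAY)
g=g.astype(int)
for r in (135,150,185,200): print(r,list(zip(range(266,276),g[r,266:276])),g[r,318:350])
for u in (285,310): print(u,[(v,x) for v,x in zip(range(112,215),g[112:215,u]) if x<215])
print('rough',px2w(c,[(270,117),(285,127),(285,169),(285,210)],6).round(1), px2w(c,[(328,150)],6).round(1))
E
```

```text
135 [(266, np.int64(63)), (267, np.int64(65)), (268, np.int64(65)), (269, np.int64(69)), (270, np.int64(149)), (271, np.int64(225)), (272, np.int64(236)), (273, np.int64(235)), (274, np.int64(234)), (275, np.int64(233))] [237 238 237 235 233 233 233 237 235 220 221 232 229 227 228 230 223 213
 237 236 236 238 238 239 236 198  80  63  66  60  64  60]
150 [(266, np.int64(70)), (267, np.int64(69)), (268, np.int64(72)), (269, np.int64(71)), (270, np.int64(103)), (271, np.int64(186)), (272, np.int64(228)), (273, np.int64(231)), (274, np.int64(229)), (275, np.int64(229))] [238 237 237 235 235 234 235 235 229 214 227 231 228 226 227 229 223 217
 238 238 238 237 236 237 232 191  65  71  68  65  66  66]
185 [(266, np.int64(83)), (267, np.int64(84)), (268, np.int64(83)), (269, np.int64(86)), (270, np.int64(86)), (271, np.int64(87)), (272, np.int64(216)), (273, np.int64(247)), (274, np.int64(247)), (275, np.int64(247))] [236 235 236 236 237 237 237 236 226 195 222 228 225 225 225 224 229 236
 237 236 237 236 236 233 200  96  72  75  74  73  68  68]
200 [(266, np.int64(80)), (267, np.int64(84)),
[... 355 characters left out ...]
 np.int64(63)), (115, np.int64(62)), (116, np.int64(127)), (117, np.int64(208)), (126, np.int64(174)), (127, np.int64(121)), (169, np.int64(156)), (170, np.int64(149)), (208, np.int64(186)), (209, np.int64(116))]
310 [(112, np.int64(68)), (113, np.int64(66)), (114, np.int64(67)), (115, np.int64(69)), (116, np.int64(133)), (117, np.int64(210)), (126, np.int64(180)), (127, np.int64(125)), (169, np.int64(159)), (170, np.int64(155)), (208, np.int64(171)), (209, np.int64(143)), (210, np.int64(143)), (211, np.int64(146)), (212, np.int64(143)), (213, np.int64(145)), (214, np.int64(147))]
rough [[273.2 240.4   6. ]
 [290.8 246.5   6. ]
 [325.8 217.8   6. ]
 [362.5 187.5   6. ]] [[338.2 268.3   6. ]]
```

```bash
python3 - <<'E'
from h import *
c=shot('wrist')
f=px2w(c,[(327.3,135),(327.2,150),(327.0,185),(327,200)],6)[:,:2]; n=px2w(c,[(269.9,135),(270.6,150),(271.6,185),(272.4,200)],6)[:,:2]
l=px2w(c,[(310,126.7),(310,169.5),(310,208.9)],6)[:,:2]; l2=px2w(c,[(285,126.7),(285,169.5),(285,208.7)],6)[:,:2]
for a in (f,n): d=a[0]-a[-1]; print('row dir',np.arctan2(d[1],d[0]).round(4))
for a,b in zip(l,l2): d=a-b; print('x dir',np.arctan2(d[1],d[0]).round(4))
d=f[0]-f[-1]; th=np.arctan2(d[1],d[0])-np.pi/2
d=l[0]-l[2]; print('spacing',np.linalg.norm(l[0]-l[1]),np.linalg.norm(l[1]-l[2]))
for th in (th,.905,.919):
    ux=np.array([np.cos(th),np.sin(th)]); uy=np.array([-ux[1],ux[0]])
    fx=(f@ux).mean(); ly=((np.r_[l,l2]@uy).reshape(2,3).mean(0)-[69,23,-23]); print('th',th.round(4),'near-fence',fx-(n@ux).mean(),'y0',ly.round(1),'bay2',(ux*(fx-14)+uy*ly.mean()).round(1))
# plug now
print(px2w(c,[(302,209),(346,209)],150-20.5+32).round(1))
E
```

```text
row dir 2.4867
row dir 2.479
x dir 0.9164
x dir 0.9167
x dir 0.9086
spacing 46.1013512148306 45.71255180756258
th 0.9159 near-fence 62.12703268085073 y0 [-149.1 -149.2 -148.8] bay2 [364.2 229.6]Traceback (most recent call last):
  File "<stdin>", line 11, in <module>
AttributeError: 'float' object has no attribute 'round'
```

```bash
python3 - <<'E'
from h import *
c=shot('wrist')
W=lambda p,z:px2w(c,p,z)[:,:2]
o=W([(343.3,135),(343.1,150),(342.2,185),(341.9,200)],18); i=W([(335.2,135),(335.2,150),(334.3,185),(334.3,200)],18); ib=W([(335.2,135),(335.2,150),(334.3,185),(334.3,200)],6)
n=W([(269.9,135),(270.6,150),(271.6,185),(272.4,200)],6); l=W([(u,v) for u in (285,310) for v in (126.7,169.5,208.9)],6)
th=0.9155; ux=np.array([np.cos(th),np.sin(th)]); uy=np.array([-ux[1],ux[0]])
N=(n@ux).mean(); print('near->outer',(o@ux-N).round(1),'inner@18',(i@ux-N).round(1),'inner@6',(ib@ux-N).round(1))
y0=((l@uy).reshape(2,3)-[69,23,-23]).mean()
B=ux*(N+58)+uy*y0; B2=ux*((o@ux).mean()-22)+uy*y0; print('bay2 near',B.round(1),'from outer',B2.round(1))
print('cam',np.array(c['position']).round(1))
# plug top edges z
g=cv2.cvtColor(c['image'],cv2.COLOR_RGB2GRAY).astype(int)
print(g[225,294:356]); print(g[200:240,322])
st()
E
```

```text
near->outer [78.5 78.6 78.4 78.4] inner@18 [70.1 70.3 69.8 70. ] inner@6 [70.6 70.8 70.3 70.5]
bay2 near [370.2 237.5] from outer [369.3 236.3]
cam [312.7 281.2 319.9]
[170  83  84  83 106 158 201 212 225 228 231 229 227 227 227 228 230 228
 228 226 226 226 227 228 228 229 227 226 226 226 226 225 226 226 226 226
 224 226 228 228 228 226 225 226 224 225 226 226 228 228 226 215 172  85
  68  63  66  66  66  69  69  67]
[234 232 235 236 237 237 237 227 169 144 141 144 145 142 143 144 141 146
 144 167 198 218 225 226 226 226 227 226 226 225 226 226 225 225 225 225
 225 224 225 224]
t 16.8 tip [371.3 236.2 150.1] jaw 0.918 open 27.9 F [ 0.5 -0.2 -1.1] j6 -0.5
```

```bash
python3 - <<'E'
from h import *
c=shot('wrist'); th=.9155
ux=np.array([np.cos(th),np.sin(th)]); uy=np.array([-ux[1],ux[0]]); tip=np.array([371.3,236.2])
print((px2w(c,[(322,219.7)],161.6)[0,:2]-tip)@uy, (px2w(c,[(322,208)],135.6)[0,:2]-tip)@uy)
B=np.array([369.7,236.9])
go([*(B-4*ux),40],th); go([*(B-4*ux),21.5],th); go([*(B+1.5*ux),21.5],th)
E
```

```text
19.451685584262613 18.83315900302814
shift [11.01 -0.45 -0.16] turn 0.003
shift [12.86 -0.45 -0.16] turn 0.003
shift [12.86  0.1  -0.16] turn 0.003
```

>>> {"op": "apply_moves", "data": {"series": [[1, [5, -0.45, -0.15], 0], [1, [9, -0.45, -0.15], 0], [1, [11.5, -0.45, -0.15], 0], [1, [12.5, -0.45, -0.15], 0], [1, [12.9, -0.45, -0.15], 0], [1, [12.9, -0.45, -0.15], 0], [1, [12.9, -0.2, -0.15], 0], [1, [12.9, -0.1, -0.15], 0], [1, [12.9, -0.05, -0.15], 0], [1, [12.9, -0.05, -0.15], 0]]}}

```text
t: 18.1
eef_pos: [366.2, 233.7, 211.7]
tcp_rot: [-1.963, 1.555, -2.614]
ft_force: [-14.1, -43.3, 36.9]
opening: 0.354
```

```bash
python3 - <<'E'
from h import *
st()
E
```

```text
t 18.1 tip [363.6 232.2  21.6] jaw 0.92 open 33.6 F [-14.1 -43.3  36.9] j6 -0.5
```

```bash
python3 - <<'E'
from h import *
c=shot('wrist','w6.png'); print(monitor.state()['moment'])
im=cv2.imread('pics/w6.png'); cv2.imwrite('pics/w6z.png',cv2.resize(im[80:330,160:500],None,fx=2.3,fy=2.3,interpolation=cv2.INTER_CUBIC))
E
```

```text
[-7.97257344  2.58162975  0.17550974]
```

View pics/w6z.png

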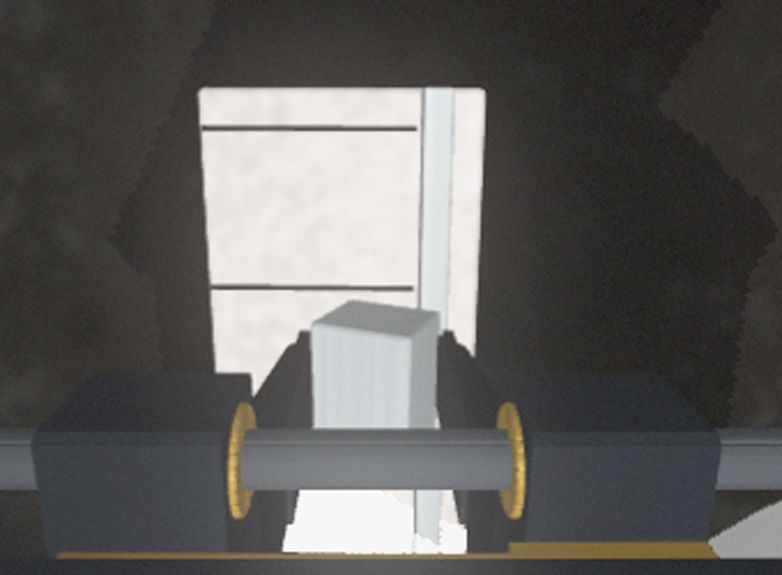

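The grey fence runs between image columns 327 and 335, and the white strip continues beyond it. I took the strip's outer edge for the fence, so the plug landed on the fence and tilted in the grip. I'll back off, set it down mid-strip and regrip.

>>> {"op": "apply_moves", "data": {"series": [[1, [-0.5, -0.3, 0], 0], [1, [-2, -0.8, 0], 0], [1, [-3, -2.6, 0], 0], [1, [-3, -2.6, 0], 0], [1, [-3, -2.6, 0], 0]]}}

```text
t: 18.77
eef_pos: [354.0, 216.3, 241.4]
tcp_rot: [1.152, 1.57, 0.5]
ft_force: [-0.3, -0.3, -1.2]
opening: 0.302
```

```bash
cat >> h.py <<'E'
ST=.9158; UX=np.array([np.cos(ST),np.sin(ST)]); UY=np.array([-UX[1],UX[0]]); B2=np.array([364.2,229.6])
def bay(n,x,y,z): return [*(B2+UX*x+UY*(46*(2-n)+y)),z]
E
python3 - <<'E'
from h import *
st(); c=shot('wrist','w7.png'); im=cv2.imread('pics/w7.png'); cv2.imwrite('pics/w7z.png',cv2.resize(im[80:330,160:500],None,fx=2.3,fy=2.3,interpolation=cv2.INTER_CUBIC))
go(bay(2,-15,0,30),ST)
E
```

```text
t 18.77 tip [354.2 216.4  51.3] jaw 0.919 open 28.7 F [-0.3 -0.3 -1.2] j6 -0.53
shift [ 2.11  0.15 -0.01] turn 0.003
```

View pics/w7z.png

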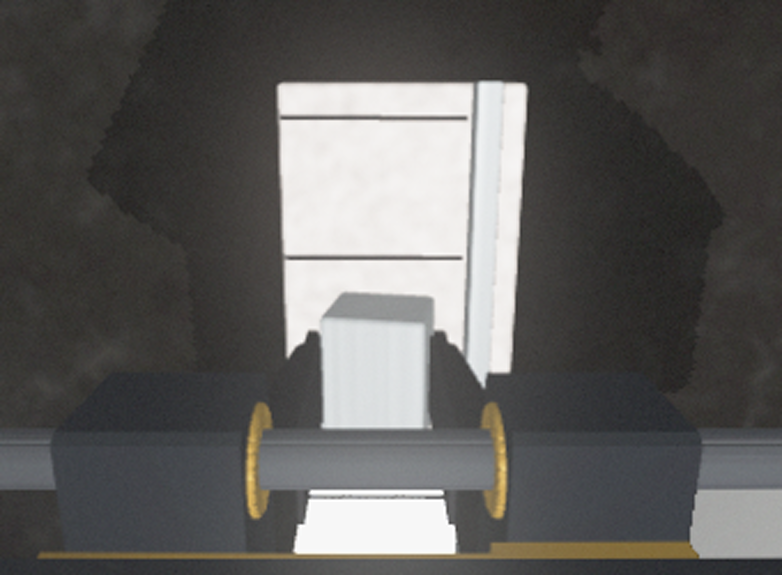

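>>> {"op": "apply_moves", "data": {"series": [[1, [1.5, -0.35, 0], 0], [1, [2.3, -0.35, 0], 0], [1, [2.7, -0.35, 0], 0], [1, [3.0, -0.35, 0], 0], [1, [3.1, -0.35, 0], 0], [1, [3.1, -0.35, 0], 0]]}}

```text
t: 19.58
eef_pos: [352.3, 214.0, 210.9]
tcp_rot: [1.109, 1.568, 0.458]
ft_force: [-0.3, 5.3, 9.5]
opening: 0.298
```

```bash
python3 - <<'E'
from h import *
st()
E
```

```text
t 19.57 tip [352.8 214.3  20.8] jaw 0.919 open 28.3 F [-0.3  5.3  9.5] j6 -0.53
```

>>> {"op": "apply_moves", "data": {"series": [[0.15, [0, 0, 0], 0], [0.15, [0, 0, 0], 0], [0.15, [0, 0, 0], 0], [0.15, [0, 0, 0], 0], [1, [0, 0, 0], 0], [1, [0, 0, 0], 0], [1, [0, 0, 0], 0], [1, [0, 0, 0], 0]]}}

```text
t: 20.58
eef_pos: [351.8, 213.5, 210.2]
tcp_rot: [1.994, 1.571, 1.342]
ft_force: [-0.1, 0.4, -0.6]
opening: 0.293
```

```bash
python3 - <<'E'
from h import *
st(); p,T=tool(); d=(p+190.1*T[:,0])[:2]-B2; print('tip in bay2',d@UX,d@UY); go(bay(2,-6,0,21),ST); go(bay(2,0,0,21),ST)
c=shot('wrist','w8.png'); im=cv2.imread('pics/w8.png'); cv2.imwrite('pics/w8z.png',cv2.resize(im[80:330,160:500],None,fx=2.3,fy=2.3,interpolation=cv2.INTER_CUBIC))
E
```

```text
t 20.57 tip [351.8 213.5  20.1] jaw 0.919 open 27.8 F [-0.1  0.4 -0.6] j6 -0.53
tip in bay2 -20.32656242235032 0.05311049203904322
shift [-0.09  1.43  0.01] turn 0.003
shift [-0.09  2.03  0.01] turn 0.003
```

View pics/w8z.png

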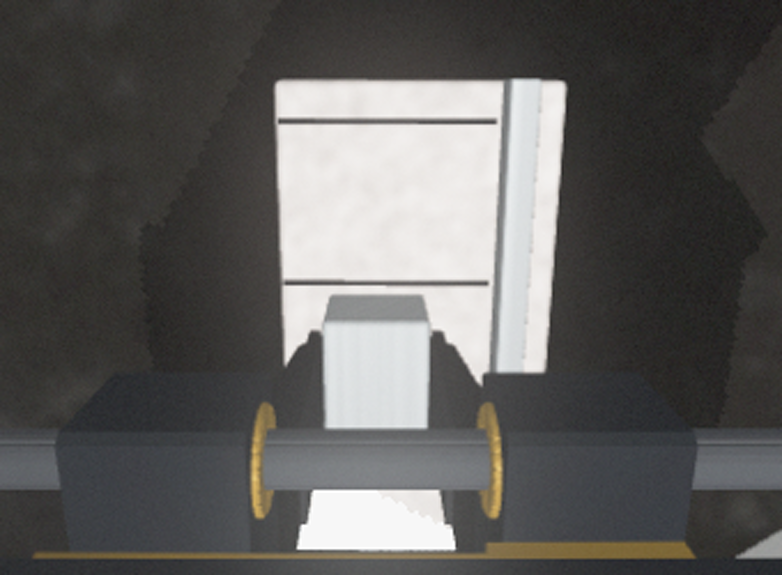

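>>> {"op": "apply_moves", "data": {"series": [[1, [-0.1, 0, 0.05], 0], [1, [-0.1, 0.6, 0.05], 0], [1, [-0.1, 1.2, 0.05], 0], [1, [-0.1, 1.6, 0.05], 0], [1, [-0.1, 1.9, 0.05], 0], [1, [-0.05, 2.05, 0.05], 0], [1, [0, 2.1, 0.05], 0], [1, [0, 2.1, 0.05], 0]]}}

```text
t: 21.62
eef_pos: [364.3, 229.5, 210.2]
tcp_rot: [-2.061, 1.568, -2.713]
ft_force: [-2.9, -5.4, 3.4]
opening: 0.29
```

```bash
python3 - <<'E'
from h import *
st(); p,T=tool(); d=(p+190.1*T[:,0])[:2]-B2; print('tip in bay2',d@UX,d@UY)
E
```

```text
t 21.62 tip [363.9 229.3  20.1] jaw 0.919 open 27.6 F [-2.9 -5.4  3.4] j6 -0.51
tip in bay2 -0.4353338702814044 0.09618303128731512
```

>>> {"op": "apply_moves", "data": {"series": [[0, [0, -0.05, 0], 0], [0, [0, -0.05, 0], 0], [0, [0, -0.05, 0], 0], [0, [0, -0.05, 0], 0], [-1, [-3, -0.05, 0], 0], [-1, [-8, -0.05, 0], 0], [-1, [-13, -0.05, 0], 0], [-1, [-13, -0.05, 0], 0]]}}

```text
t: 22.62
eef_pos: [364.7, 229.6, 343.2]
tcp_rot: [1.071, 1.564, 0.419]
ft_force: [-0.5, 0.0, -0.6]
opening: 0.861
```

```bash
python3 - <<'E'
from h import *
st(); t=shot('top','top2.png'); 
for P in ([480.2,-201.1,40],[574.8,-213.4,40]): print(w2px(t,[P]).round(1))
g=cv2.cvtColor(t['image'],cv2.COLOR_RGB2HSV)
m=((g[...,2]>150)&(g[...,1]<60)).astype(np.uint8); m[:, :325]=0; m[:,356:]=0; m[:160]=0; m[240:]=0
print(cv2.connectedComponentsWithStats(m)[2:])
go([560,-110,160],1.485); 
E
```

```text
t 22.62 tip [365.8 230.1 153.1] jaw 0.919 open 81.8 F [-0.5  0.  -0.6] j6 -0.51
[[336. 212.]]
[[339.7 183. ]]
(array([[     0,      0,    640,    400, 255793],
       [   334,    177,     13,     13,    100],
       [   330,    206,     13,     13,    107]], dtype=int32), array([[319.48513446, 199.50116696],
       [339.87      , 183.14      ],
       [336.        , 212.        ]]))
shift [ -0.85 -15.18  36.11] turn -0.566
```

```bash
python3 - <<'E'
from h import *
go([574.8,-213.4,150],-.994)
E
```

```text
shift [  0.14 -22.51  43.56] turn 1.913
```

>>> {"op": "apply_moves", "data": {"series": [[-1, [0, -22.5, 43.6], 1.913], [-1, [0, -22.5, 43.6], 1.913], [-1, [0, -22.5, 43.6], 1.913], [-1, [0, -22.5, 43.6], 1.913], [-1, [0, -22.5, 43.6], 1.913], [-1, [0, -22.5, 43.6], 1.913], [-1, [0, -22.5, 43.6], 1.913], [-1, [0, -22.5, 43.6], 1.913], [-1, [0, -22.5, 43.6], 1.913], [-1, [0, -22.5, 43.6], 1.913], [-1, [0, -22.5, 43.6], 1.913], [-1, [0, -22.5, 43.6], 1.913], [-1, [0, -22.5, 43.6], 1.913], [-1, [0, -22.5, 43.6], 1.913]]}}

```text
t: 24.42
eef_pos: [574.7, -213.8, 339.9]
tcp_rot: [-1.191, 1.57, 2.528]
ft_force: [0.5, 0.1, -0.5]
opening: 1.0
```

```bash
python3 - <<'E'
from h import *
st(); c=shot('wrist','w9.png'); go([574.8,-213.4,14],-.994)
print(w2px(c,[[574.8,-213.4,54],[574.8,-213.4,26]]).round(0))
E
```

```text
t 24.43 tip [ 574.7 -213.8  149.8] jaw -0.993 open 95.0 F [ 0.5  0.1 -0.5] j6 0.53
shift [13.59 -0.02 -0.03] turn 0.0
[[324. 201.]
 [324. 194.]]
```

View pics/w9.png

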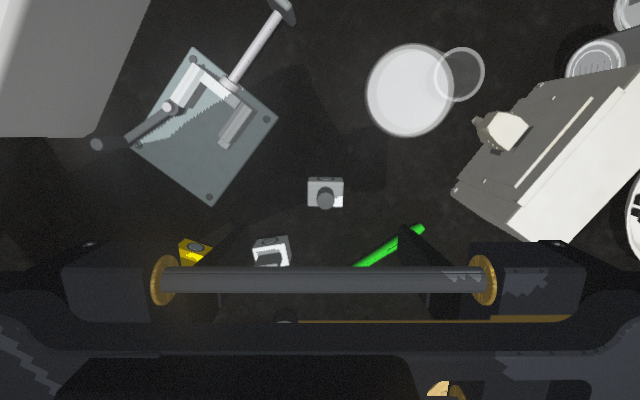

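```bash
python3 - <<'E'
from h import *
c=shot('wrist'); g=cv2.cvtColor(c['image'],cv2.COLOR_RGB2GRAY).astype(int)
for u in range(309,342,4): print(u,g[174:212,u])
print(px2w(c,[(455,190),(475,120)],90).round(0),px2w(c,[(455,190)],60).round(0))
E
```

```text
309 [ 37  35  41  76  91  92  92 134 166 171 167 165 166 167 169 166 164 166
 168 165 163 165 168 163 161 164 164 163 164 162 163 155  88  39  37  37
  37  36]
313 [ 32  34  46  86  94  92  92 131 166 171 169 166 166 168 169 167 163 163
 164 163 164 165 164 161 163 162 163 164 161 161 162 157  91  42  41  40
  43  40]
317 [ 35  36  47  66  55  74  88 127 164 173 167 168 167 167 168 167 153 145
 128  92  85  84  81  78  87  98 102 103 107 121 111 141  94  47  41  45
  43  40]
321 [ 36  33  32  76  84  92  87 127 164 172 171 165 166 122  80  66  63  66
  64  89 109 114 117 112 113 109 110 111 108 108 108 108 107 105  81  50
  35  38]
325 [ 40  37  47  79  86 113  91 124 162 171 172 167 126  78  67  67  70  65
  92 112 117 114 111 115 111 111 112 109 110 109 106 108 108 105 105  73
  46  44]
329 [ 37  33  33  74  85  91  85 121 160 171 172 171 163 129  81  67  66  68
  68  91 112 115 116 115 110 110 111 111 107 106 106 106 107 105  80  43
  45  42]
333 [ 33  30  34  65  56  62  90 113 158 172 171 169 166 166 169 168 166 144
 136 117 101  90  97 104 104 101 106 107 111 143 175 208 152  71  38  42
  44  37]
337 [ 32  37  36  71  89  96  96 113 153 171 167 168 168 167 172 171 168 165
 165 166 165 167 166 199 237 242 243 243 242 241 243 242 212 103  42  45
  41  43]
341 [ 36  32  36  64  82  91  97 107 150 171 172 169 168 167 167 168 166 166
 163 164 164 163 234 241 240 239 240 240 238 238 239 239 196  99  43  44
  40  43]
[[ 650. -294.   90.]
 [ 702. -271.   90.]] [[ 652. -310.   60.]]
```

>>> {"op": "apply_moves", "data": {"series": [[0, [5, 0.05, 0], 0.015], [0.2, [9, 0.05, 0], 0.015], [0.2, [9, 0.05, 0], 0.015], [0.2, [9, 0.05, 0], 0.015], [0.2, [11, 0.05, 0], 0.015], [0.2, [11.2, 0.05, 0], 0.015], [0.2, [11.2, 0.05, 0], 0.015], [1, [11.2, 0.05, 0], 0.015], [1, [11.2, 0.05, 0], 0.015], [1, [11.2, 0.05, 0], 0.015], [1, [11.2, 0.05, 0], 0.015], [1, [11.2, 0.05, 0], 0.015], [1, [11.2, 0.05, 0], 0.015]]}}

```text
t: 26.15
eef_pos: [575.1, -214.3, 228.4]
tcp_rot: [2.249, 1.57, -0.331]
ft_force: [-0.0, -0.6, 4.8]
opening: 0.18
```

```bash
python3 - <<'E'
from h import *
st(); go(car(-1,0,130),CY-np.pi/2)
E
```

```text
t 26.15 tip [ 575.2 -214.4   38.3] jaw -1.009 open 17.1 F [-0.  -0.6  4.8] j6 0.54
shift [ -9.17 -11.6   -8.42] turn 0.675
```

>>> {"op": "apply_moves", "data": {"series": [[1, [-5, 0, 0], 0], [1, [-9.2, 0, 0], 0], [1, [-9.2, -11.6, -8.4], 0.675], [1, [-9.2, -11.6, -8.4], 0.675], [1, [-9.2, -11.6, -8.4], 0.675], [1, [-9.2, -11.6, -8.4], 0.675], [1, [-9.2, -11.6, -8.4], 0.675], [1, [-9.2, -11.6, -8.4], 0.675], [1, [-9.2, -11.6, -8.4], 0.675]]}}

```text
t: 27.28
eef_pos: [584.3, -71.7, 320.1]
tcp_rot: [-0.485, 1.571, 2.544]
ft_force: [-0.2, -0.0, -1.2]
opening: 0.181
```

```bash
python3 - <<'E'
from h import *
st(); c=shot('wrist','w10.png'); im=cv2.imread('pics/w10.png'); cv2.imwrite('pics/w10z.png',cv2.resize(im[100:330,180:460],None,fx=2.6,fy=2.6,interpolation=cv2.INTER_CUBIC))
E
```

```text
t 27.27 tip [584.2 -71.7 130. ] jaw -1.683 open 17.2 F [-0.2 -0.  -1.2] j6 1.45
```

View pics/w10z.png

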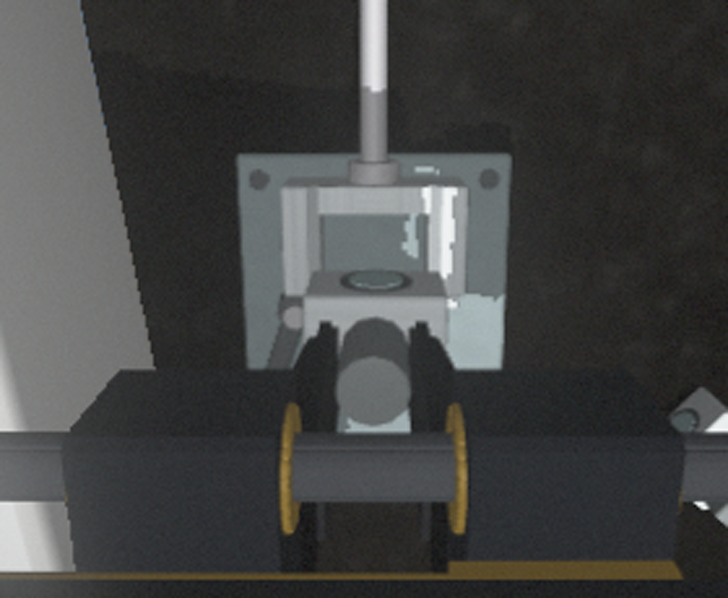

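```bash
python3 - <<'E'
from h import *
c=shot('wrist'); Z=lambda l:[(180+(a-.8)/2.6,100+(b-.8)/2.6) for a,b in l]
L=np.array(car(0,0,0)[:2]); Rm=np.array([[np.cos(CY),-np.sin(CY)],[np.sin(CY),np.cos(CY)]])
f=lambda l,z:((px2w(c,Z(l),z)[:,:2]-L)@Rm).round(1)
print('walls(26,+-34.5)',f([(283,186),(467,186)],32).tolist(),'base(35,+-55)',f([(238,155),(511,155)],6).tolist())
print('backwall inner (16,y)',f([(330,214),(415,214)],32).tolist())
print('block top back (x+14,+-19)',f([(304,297),(446,298)],118).tolist(),'bottom back',f([(311,272),(440,272)],92).tolist())
g=cv2.cvtColor(c['image'],cv2.COLOR_RGB2GRAY).astype(int)
for u in range(300,352,6): print(u,g[198:222,u])
print(g[218,290:360])
E
```

```text
walls(26,+-34.5) [[26.6, 33.5], [26.6, -33.7]] base(35,+-55) [[34.8, 54.1], [34.7, -54.1]]
backwall inner (16,y) [[16.2, 16.5], [16.2, -14.9]]
block top back (x+14,+-19) [[11.8, 18.4], [11.5, -18.2]] bottom back [[11.1, 18.7], [11.1, -19.0]]
300 [130 131 134 133 132 132 116  98  98  98  99  98  97  96  99 115 138 157
 163 168 162 161 159 159]
306 [112 111 112 111 114 111 101  96  96  97  98  98  99  99 101 108 135 157
 166 165 163 163 159 159]
312 [113 113 111 114 115 110 101  80  64  56  62  62  83  95 101 109 136 160
 167 166 164 161 162 161]
318 [111 114 114 113 112 115  86  85  90  87  91 127  92  72  95 109 140 158
 166 167 163 164 163 158]
324 [113 111 111 113 113 102  90  89  89  91  92  89 110  82  87 104 140 157
 166 165 163 164 162 146]
330 [113 114 112 114 112 113  85  88  92  91  88 124  97  76  92 103 139 159
 166 167 164 163 162 160]
336 [119 111 114 111 112 112 102  96  75  65  61  63  78  94 102 105 138 155
 165 166 166 164 163 160]
342 [111 112 110 111 111 112 104  98  98  97 102 103 103  99 100 103 138 158
 168 167 164 163 163 161]
348 [189 187 190 191 191 190 150 109  98  99 101 101 100 100 102 100 137 155
 166 165 164 164 164 162]
[ 91 113 127 131 125 106 113 153 163 165 162 162 162 164 163 162 163 163
 162 164 163 164 164 163 164 163 165 163 163 166 164 167 165 166 163 165
 166 164 165 166 164 165 165 163 167 165 166 164 164 164 167 165 164 166
 165 167 165 165 164 166 161 156 175 207 205 193 174 179 178 178]
```

>>> {"op": "apply_moves", "data": {"series": [[1, [2, 0, -0.2], 0], [1, [4.5, 0, -0.2], 0], [1, [5, 0, -0.2], 0], [1, [5.5, 0, -0.2], 0], [1, [6.2, 0, -0.2], 0], [1, [7, 0, -0.2], 0], [1, [7.8, 0, -0.2], 0], [1, [8.4, 0, -0.2], 0], [1, [8.4, 0, -0.2], 0]]}}

```text
t: 28.5
eef_pos: [586.2, -71.6, 235.7]
tcp_rot: [-0.222, 1.57, 2.806]
ft_force: [-0.6, 0.4, -0.9]
opening: 0.184
```

```bash
python3 - <<'E'
from h import *
st()
E
```

```text
t 28.5 tip [586.1 -71.5  45.6] jaw -1.684 open 17.5 F [-0.6  0.4 -0.9] j6 1.45
```

>>> {"op": "apply_moves", "data": {"series": [[1, [0.15, 0, 0], 0], [1, [0.15, 0, 0], 0], [0.2, [0.15, 0, 0], 0], [0.2, [0.15, 0, 0], 0], [0.2, [0.15, 0, 0], 0], [0.2, [-2, 0, 0], 0], [0.2, [-6, 0, 0], 0], [0.2, [-10, 0, 0], 0], [0.2, [-10, 0, 0], 0]]}}

```text
t: 29.62
eef_pos: [586.5, -71.6, 339.1]
tcp_rot: [3.039, 1.565, -0.216]
ft_force: [-1.0, 0.4, -0.7]
opening: 0.4
```

```bash
python3 - <<'E'
from h import *
st(); c=shot('wrist','w11.png')
for a in (1.75,1.8,1.85,1.9,1.95,2.0): print(a,w2px(c,[car(-23-64*np.sin(a),30-64*np.cos(a),62)]).round(0))
t=shot('top','top3.png'); p=w2px(t,[car(-23-64*np.sin(1.87),30-64*np.cos(1.87),62)])[0]; print('top',p)
h=cv2.cvtColor(t['image'],cv2.COLOR_RGB2GRAY).astype(int); print(h[int(p[1])-5:int(p[1])+6,int(p[0])-6:int(p[0])+7])
a=1.87; go(car(-23-64*np.sin(a),30-64*np.cos(a),110),-1.015); go(car(-23-64*np.sin(a),30-64*np.cos(a),45),-1.015)
E
```

```text
t 29.62 tip [587.5 -71.8 149. ] jaw -1.684 open 38.0 F [-1.   0.4 -0.7] j6 1.45
1.75 [[283. 287.]]
1.8 [[280. 286.]]
1.85 [[277. 285.]]
1.9 [[274. 284.]]
1.95 [[271. 283.]]
2.0 [[268. 282.]]
top [277.12908135 202.70400538]
[[65 68 68 67 67 67 68 66 65 66 66 63 65]
 [68 70 69 69 71 69 67 64 66 68 66 68 61]
 [67 72 69 68 66 65 64 65 68 69 65 66 65]
 [68 68 67 67 68 66 67 66 69 67 68 68 65]
 [71 71 69 68 66 69 66 66 63 67 62 68 67]
 [70 65 68 68 69 69 66 66 68 66 65 66 67]
 [70 68 69 69 67 68 67 65 67 68 66 64 64]
 [71 68 71 67 68 66 69 67 70 67 63 66 66]
 [70 68 67 70 65 67 66 69 65 65 68 64 63]
 [71 67 67 70 68 68 67 66 66 66 64 67 64]
 [71 70 70 69 70 69 66 67 70 65 69 68 64]]
shift [ 3.6  -4.88  8.47] turn -0.669
shift [10.1  -4.88  8.47] turn -0.669
```

```bash
python3 - <<'E'
from h import *
go([507.3,-13.5,100],-1.015); go([507.3,-13.5,45],-1.015)
E
```

```text
shift [ 4.6  -4.88  8.48] turn -0.669
shift [10.1  -4.88  8.48] turn -0.669
```

>>> {"op": "apply_moves", "data": {"series": [[0.4, [0, -4.9, 8.5], -0.67], [0.4, [0, -4.9, 8.5], -0.67], [0.4, [0, -4.9, 8.5], -0.67], [0.4, [2, -4.9, 8.5], -0.67], [0.4, [5, -4.9, 8.5], -0.67], [0.4, [7, -4.9, 8.5], -0.67], [0.4, [9, -4.9, 8.5], -0.67], [0.4, [10.1, -4.9, 8.5], -0.67], [0.4, [10.1, -4.9, 8.5], -0.67], [1, [10.1, -4.9, 8.5], -0.67], [1, [10.1, -4.9, 8.5], -0.67], [1, [10.1, -4.9, 8.5], -0.67], [1, [10.1, -4.9, 8.5], -0.67]]}}

```text
t: 31.35
eef_pos: [507.4, -13.3, 235.7]
tcp_rot: [2.536, 1.57, -0.049]
ft_force: [-0.3, -0.2, 4.0]
opening: 0.116
```

```bash
python3 - <<'E'
from h import *
st(); p,T=tool(); g=p+190.1*T[:,0]
Rm=np.array([[np.cos(CY),-np.sin(CY)],[np.sin(CY),np.cos(CY)]]); q=(g[:2]-CT)@Rm; a0=np.arctan2(-23-q[0],30-q[1]); r=np.hypot(q[0]+23,q[1]-30); print(q,a0,r)
for a in [*np.arange(a0,0,-.14),.0,-.04]:
    go(car(-23-64*np.sin(a),30-64*np.cos(a),g[2]),-1.015+.5*(a0-a))
E
```

```text
t 31.35 tip [507.6 -13.3  45.6] jaw -1.014 open 11.0 F [-0.3 -0.2  4. ] j6 0.86
[-84.05202145  49.04760294] 1.8732162441783495 63.95436263686609
shift [-0. -0.  0.] turn 0.001
shift [-0.    0.55  0.71] turn -0.069
shift [-0.    1.2   1.32] turn -0.139
shift [-0.    1.93  1.85] turn -0.209
shift [-0.    2.72  2.26] turn -0.279
shift [-0.    3.56  2.56] turn -0.349
shift [0.   4.44 2.74] turn -0.419
shift [0.   5.33 2.8 ] turn -0.489
shift [0.   6.23 2.73] turn -0.559
shift [0.   7.1  2.53] turn -0.629
shift [0.   7.94 2.22] turn -0.699
shift [0.   8.73 1.79] turn -0.769
shift [0.   9.44 1.26] turn -0.839
shift [ 0.   10.08  0.63] turn -0.909
shift [1.00e-02 1.03e+01 3.70e-01] turn -0.936
shift [1.000e-02 1.046e+01 1.700e-01] turn -0.956
```

>>> {"op": "apply_moves", "data": {"series": [[1, [0, 0.55, 0.7], -0.07], [1, [0, 1.2, 1.3], -0.14], [1, [0, 1.95, 1.85], -0.21], [1, [0, 2.7, 2.25], -0.28], [1, [0, 3.55, 2.55], -0.35], [1, [0, 4.45, 2.75], -0.42], [1, [0, 5.35, 2.8], -0.49], [1, [0, 6.2, 2.75], -0.56], [1, [0, 7.1, 2.55], -0.63], [1, [0, 7.95, 2.2], -0.7], [1, [0, 8.7, 1.8], -0.77], [1, [0, 9.45, 1.25], -0.84], [1, [0, 10.1, 0.65], -0.91], [1, [0, 10.3, 0.4], -0.935], [1, [0, 10.4, 0.25], -0.945], [1, [0, 10.45, 0.2], -0.95], [1, [0, 10.45, 0.2], -0.95], [1, [0, 10.45, 0.2], -0.95]]}}

```text
t: 33.6
eef_pos: [560.5, -103.7, 235.6]
tcp_rot: [-0.804, 1.57, -2.439]
ft_force: [-5.2, -7.2, 6.3]
opening: 0.118
```

```bash
python3 - <<'E'
from h import *
st(); p,T=tool(); g=p+190.1*T[:,0]
Rm=np.array([[np.cos(CY),-np.sin(CY)],[np.sin(CY),np.cos(CY)]]); q=(g[:2]-CT)@Rm; print(q,np.arctan2(-23-q[0],30-q[1]))
E
```

```text
t 33.6 tip [ 560.3 -103.9   45.5] jaw -0.064 open 11.2 F [-5.2 -7.2  6.3] j6 -0.23
[-21.50127677 -35.02436558] -0.023044560483343104
```

>>> {"op": "apply_moves", "data": {"series": [[1, [0, 0.15, 0], 0], [1, [0, 0.15, 0], 0], [0.55, [0, 0.1, 0], 0], [0.55, [0, 0.1, 0], 0], [0.55, [0, 0.1, 0], 0], [0.55, [-4, 0.1, 0], 0], [0.55, [-9, 0.1, 0], 0], [0.55, [-12, 0.1, 0], 0], [0.55, [-12, 0.1, 0], 0]]}}

```text
t: 34.72
eef_pos: [562.0, -103.0, 357.3]
tcp_rot: [1.379, 1.566, -0.256]
ft_force: [0.6, 0.8, -1.7]
opening: 0.227
```

```bash
python3 - <<'E'
from h import *
st(); c=shot('wrist','w12.png'); im=c['image']
for a in (0,.03,.06,.1): print(a,w2px(c,[car(-23-64*np.sin(a),30-64*np.cos(a),62)]).round(1))
cv2.imwrite('pics/w12z.png',cv2.cvtColor(cv2.resize(im[60:330,160:480],None,fx=2.2,fy=2.2,interpolation=cv2.INTER_CUBIC),cv2.COLOR_RGB2BGR))
t=shot('top','top4.png')
g=cv2.cvtColor(t['image'],cv2.COLOR_RGB2HSV)
m=((g[...,2]>150)&(g[...,1]<60)).astype(np.uint8); m[:, :320]=0; m[:,365:]=0; m[:160]=0; m[240:]=0
print(cv2.connectedComponentsWithStats(m)[2:])
print(go([480.2,-201.1,130],.75))
E
```

```text
t 34.73 tip [ 562.8 -103.2  167.2] jaw -0.064 open 21.6 F [ 0.6  0.8 -1.7] j6 -0.23
0 [[319.8 199.3]]
0.03 [[317.9 199.2]]
0.06 [[316. 199.]]
0.1 [[313.5 198.7]]
(array([[     0,      0,    640,    400, 255897],
       [   330,    206,     13,     13,    103]], dtype=int32), array([[319.49332349, 199.49503511],
       [336.08737864, 211.83495146]]))
shift [ 3.46 -7.5  10.31] turn -0.814
(array([ 3.46160118, -7.50125397, 10.31335102]), np.float64(-0.8138899446777303))
```

View pics/w12z.png

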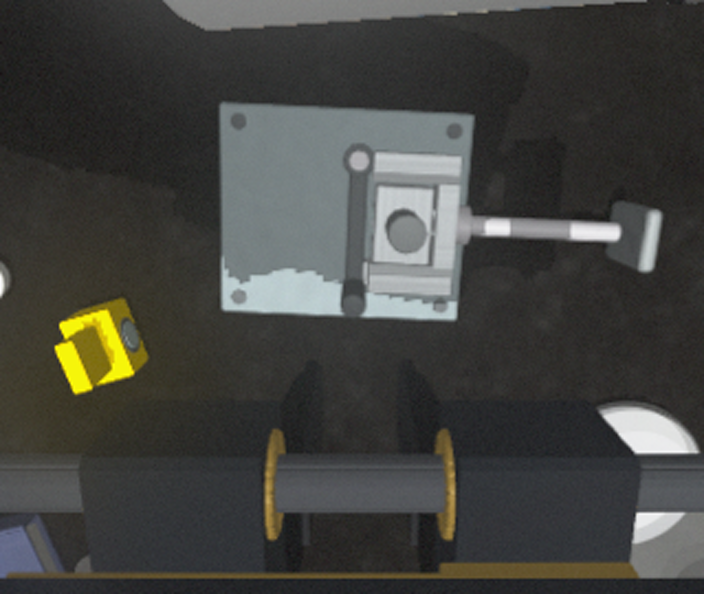

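The filter is seated and the latch lies across the mouth, with its post at the pixel predicted for about 0 rad. The spare hasn't moved. Next I'll square it up with the jaws and lift it by its tab.

>>> {"op": "apply_moves", "data": {"series": [[-0.6, [0, -7.5, 10.3], -0.81], [-0.6, [0, -7.5, 10.3], -0.81], [-0.6, [0, -7.5, 10.3], -0.81], [-0.6, [0, -7.5, 10.3], -0.81], [-0.6, [0, -7.5, 10.3], -0.81], [-0.6, [0, -7.5, 10.3], -0.81]]}}

```text
t: 35.58
eef_pos: [480.4, -201.2, 353.9]
tcp_rot: [-2.887, 1.569, 2.57]
ft_force: [0.2, -0.2, 0.3]
opening: 0.777
```

```bash
python3 - <<'E'
from h import *
st(); c=shot('wrist','w13.png'); print(w2px(c,[[480.2,-201.1,26],[480.2,-201.1,54]]).round(1))
g=cv2.cvtColor(c['image'],cv2.COLOR_RGB2GRAY).astype(int)
sub=c['image'][130:250,260:390]
m=(cv2.cvtColor(sub,cv2.COLOR_RGB2GRAY)>70).astype(np.uint8)
n,l,s,ce=cv2.connectedComponentsWithStats(m)
for k in range(1,n):
    if s[k,4]>60:
        ct=cv2.findContours((l==k).astype(np.uint8),0,1)[0][0]; r=cv2.minAreaRect(ct); print(s[k],np.array(r[0])+[260,130],r[1:])
t=cv2.connectedComponentsWithStats
go([480.2,-201.1,14],.745)
E
```

```text
t 35.58 tip [ 480.  -200.9  163.8] jaw 0.745 open 73.8 F [ 0.2 -0.2  0.3] j6 -1.27
[[323.3 192.9]
 [323.3 199.3]]
[119   0  11  23 154] [384. 141.] ((22.0, 10.0), 90.0)
[  49   43   28   40 1015] [322.5 192.5] ((39.0, 27.0), 90.0)
[ 13 105  15  15 148] [278.94117928 243.23529053] ((18.178850173950195, 9.603920936584473), 59.036251068115234)
shift [15.   -0.    0.05] turn -0.001
```

>>> {"op": "apply_moves", "data": {"series": [[-0.4, [5, 0, 0.05], 0], [-0.4, [10, 0, 0.05], 0], [-0.4, [13, 0, 0.05], 0], [-0.4, [15, 0, 0.05], 0], [-0.4, [15, 0, 0.05], 0], [1, [15, 0, 0.05], 0], [1, [15, 0, 0.05], 0], [1, [15, 0, 0.05], 0], [1, [15, 0, 0.05], 0], [1, [15, 0, 0.05], 0], [1, [15, 0, 0.05], 0], [1, [15, 0, 0.05], 0]]}}

```text
t: 37.12
eef_pos: [480.8, -201.5, 205.5]
tcp_rot: [0.577, 1.57, -0.248]
ft_force: [-0.4, 0.4, 5.0]
opening: 0.286
```

```bash
python3 - <<'E'
from h import *
st()
E
```

```text
t 37.12 tip [ 480.9 -201.5   15.4] jaw 0.746 open 27.1 F [-0.4  0.4  5. ] j6 -1.27
```

Squeezed to 28 mm. Now I'll open, rise 23 mm and take the tab.

>>> {"op": "apply_moves", "data": {"series": [[0.2, [0, 0, 0], 0], [0.2, [0, 0, 0], 0], [0.2, [0, 0, 0], 0], [0.2, [-1, 0, 0], 0], [0.2, [-2.2, 0, 0], 0], [0.2, [-2.2, 0, 0], 0], [1, [-2.2, 0, 0], 0], [1, [-2.2, 0, 0], 0], [1, [-2.2, 0, 0], 0], [1, [-2.2, 0, 0], 0], [1, [-2.2, 0, 0], 0], [1, [-2.2, 0, 0], 0], [1, [-2.2, 0, 0], 0]]}}

```text
t: 38.75
eef_pos: [480.8, -201.5, 227.2]
tcp_rot: [1.999, 1.571, 1.174]
ft_force: [0.3, -0.6, -0.7]
opening: 0.107
```

```bash
python3 - <<'E'
from h import *
st(); go(bay(1,-12,0,120),ST)
E
```

```text
t 38.75 tip [ 480.8 -201.5   37.1] jaw 0.746 open 10.2 F [ 0.3 -0.6 -0.7] j6 -1.27
shift [ -8.29  18.73 -43.9 ] turn -0.17
```

```bash
python3 - <<'E'
from h import *
go([465,70,125],ST); go(bay(1,-12,0,125),ST)
E
```

```text
shift [ -8.79  17.26 -21.01] turn -0.17
shift [ -8.79  18.73 -43.9 ] turn -0.17
```

>>> {"op": "apply_moves", "data": {"series": [[1, [-5, 0, 0], 0], [1, [-8.8, 0, 0], 0], [1, [-8.8, 4.3, -5.2], -0.04], [1, [-8.8, 8.6, -10.5], -0.08], [1, [-8.8, 12.9, -15.7], -0.13], [1, [-8.8, 17.3, -21], -0.17], [1, [-8.8, 17.3, -21], -0.17], [1, [-8.8, 18.7, -43.9], -0.17], [1, [-8.8, 18.7, -43.9], -0.17], [1, [-8.8, 18.7, -43.9], -0.17], [1, [-8.8, 18.7, -43.9], -0.17], [1, [-8.8, 18.7, -43.9], -0.17], [1, [-8.8, 18.7, -43.9], -0.17], [1, [-8.8, 18.7, -43.9], -0.17], [1, [-8.8, 18.7, -43.9], -0.17], [1, [-8.8, 18.7, -43.9], -0.17]]}}

```text
t: 40.75
eef_pos: [320.5, 247.5, 315.2]
tcp_rot: [2.618, 1.571, 1.963]
ft_force: [0.2, -0.3, -0.2]
opening: 0.002
```

```bash
python3 - <<'E'
from h import *
st(); c=shot('wrist','w14.png'); g=cv2.cvtColor(c['image'],cv2.COLOR_RGB2GRAY).astype(int)
p,T=tool(); tip=p+190.1*T[:,0]; d=tip[:2]-B2; print('tip rel bay1',d@UX,d@UY-46,monitor.state()['joints'].round(2))
# expected block end edges (+19) at underside and block top
z0=tip[2]-37.1
E=lambda y,z:w2px(c,[[*(tip[:2]+UX*x+UY*y),z] for x in (-14,14)]).round(1).tolist()
print('end top',E(19,z0+26),'end bottom',E(19,z0)); q=E(19,z0+26)
u=int((q[0][0]+q[1][0])/2); v=int(q[0][1]); print(u,v,g[v-18:v+14,u-9], g[v-18:v+14,u+9]); print('row',g[v+3,int(q[0][0])-6:int(q[1][0])+8])
L=w2px(c,[bay(1,x,23,6) for x in (-30,0)]+[bay(1,x,34,6) for x in (-30,0)]).round(1); print(L.tolist()); u=int(L[0][0]); v=int(L[0][1]); print(g[v-14:v+10,u])
E
```

```text
t 40.75 tip [320.5 247.5 125.1] jaw 0.915 open 0.2 F [ 0.2 -0.3 -0.2] j6 -0.42
tip rel bay1 -12.415009232998027 -0.3611170051462409 [ 0.49  0.33  2.17  0.    0.64 -0.42]
end top [[301.9, 209.1], [344.0, 209.0]] end bottom [[304.4, 199.1], [341.6, 199.0]]
322 209 [174 174 175 178 182 182 178 181 183 182 187 186 184 184 187 186 182 186
 184 181 180 179 176 180 182 161  95 134 175 231 237 243] [185 185 186 187 191 189 190 188 185 180 180 180 181 183 182 179 177 182
 185 189 191 193 187 186 188 164 100 134 175 151 112 101]
row [187 186 183 183 183 185 183 186 186 183 181 179 176 178 179 177 177 177
 179 180 185 186 185 177 178 180 181 180 178 178 181 183 186 188 187 189
 193 192 193 193 191 189 189 185 183 182 183 184 183 187 189 187 171 130
 139 180 172]
[[305.9, 174.5], [335.1, 174.4], [305.7, 163.8], [335.2, 163.7]]
[ 44  47  44  50 129 164 185 188 185 183 179 179 180 181 120  85 170 182
 184 181 181 182 179 184]
```

```bash
python3 - <<'E'
from h import *
t=shot('top','top5.png'); g=cv2.cvtColor(t['image'],cv2.COLOR_RGB2HSV); 
a=cv2.imread('pics/top4.png'); b=cv2.imread('pics/top5.png')
d=(cv2.absdiff(a,b).max(2)>50).astype(np.uint8); n,l,s,ce=cv2.connectedComponentsWithStats(d)
for k in range(1,n):
    if s[k,4]>8: print(s[k],ce[k].round(1))
m=((g[...,2]>150)&(g[...,1]<60)).astype(np.uint8); m[:, :200]=0; m[:,365:]=0; m[:160]=0; m[300:]=0
n,l,s,ce=cv2.connectedComponentsWithStats(m)
for k in range(1,n):
    if s[k,4]>20: print('w',s[k],ce[k].round(1),px2w(t,[ce[k]],26).round(0))
cv2.imwrite('pics/top5z.png',cv2.resize(b[150:290,190:370],None,fx=4,fy=4,interpolation=cv2.INTER_CUBIC))
E
```

```text
[269 137  29  42 640] [283.  156.5]
[297 143   8   3  16] [300.5 144.1]
[ 278  147   52   64 1974] [301.9 180.6]
[244 172  23  40 338] [257. 196.]
[ 235  199   62   82 1527] [267.4 242.1]
[329 205  15  15 138] [336.  211.9]
[200 210  44  52 894] [219.7 236.8]
[285 232   8   5  12] [288.5 233.6]
[127 239  22  10 113] [138.9 242.4]
[158 240   4   4   9] [159.4 242. ]
[297 245   4   7  24] [298.5 248. ]
[236 247   5   4  10] [237.6 248.4]
[233 252   8   7  22] [237.3 255.7]
[187 254  24  17 188] [199.  262.3]
[222 254  23  20  80] [230.9 265. ]
[230 256   5   5   9] [231.7 257.9]
[184 261   5  12  18] [185.7 266.5]
[119 267  10  19  93] [122.5 278.5]
[246 268   7   6  12] [248.3 270.7]
[164 271  16  21 129] [171.5 281.3]
[ 170  271  114  110 5480] [220.1 315.5]
[255 275   6   5  13] [258.1 277.2]
[130 278  26   6  49] [141.8 279.8]
[146 283  26  54 658] [160.1 305.9]
[278 321   5   6  19] [279.8 323.4]
[ 95 335   5  10  22] [ 97.  338.9]
[243 334   9   7  47] [246.9 336.8]
[253 335  19  14 128] [262.4 340.6]
[166 341   6   5  10] [168.5 343.1]
[ 73 347  87  53 928] [133.5 369.5]
[276 348  11   8  22] [280.6 350.6]
[257 350   9   6  28] [261.4 352.4]
[170 352   7  11  27] [172.8 357.5]
[176 354   7   7  19] [178.9 356.6]
[275 360   7   8  15] [277.9 362.8]
[159 364  11  12  55] [165.3 370.8]
[169 374   9  11  38] [173.8 380.5]
[ 57 389  13   8  19] [ 63.9 392.2]
[214 395  17   5  45] [219.8 397.9]
[ 46 396  10   4  20] [ 51.  397.6]
w [ 200  160   62   49 2429] [235.4 185.9] [[566. 128.  26.]]
w [ 278  160   36   51 1095] [295.6 189.4] [[555. -70.  26.]]
w [ 200  212   43   58 1244] [217.3 236.6] [[400. 183.  26.]]
w [297 245   9   9  62] [301.3 249.1] [[361. -90.  26.]]
w [360 262   5  17  57] [362.6 269.1] [[ 298. -287.   26.]]
```

```bash
python3 - <<'E'
from h import *
s=cv2.cvtColor(shot('scene')['image'],cv2.COLOR_RGB2BGR); w=cv2.imread('pics/w14.png'); b=cv2.imread('pics/top5.png')
M=np.zeros((600,800,3),np.uint8)
M[:300,:400]=cv2.resize(b[140:290,180:380],None,fx=2,fy=2,interpolation=cv2.INTER_CUBIC)
M[:300,400:]=cv2.resize(w[40:340,140:540],None,fx=1,fy=1)
M[300:,:]=cv2.resize(s[120:300,160:640],(800,300),interpolation=cv2.INTER_CUBIC)
cv2.imwrite('pics/mos.png',M)
E
```

```text
(no output)
```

View pics/mos.png

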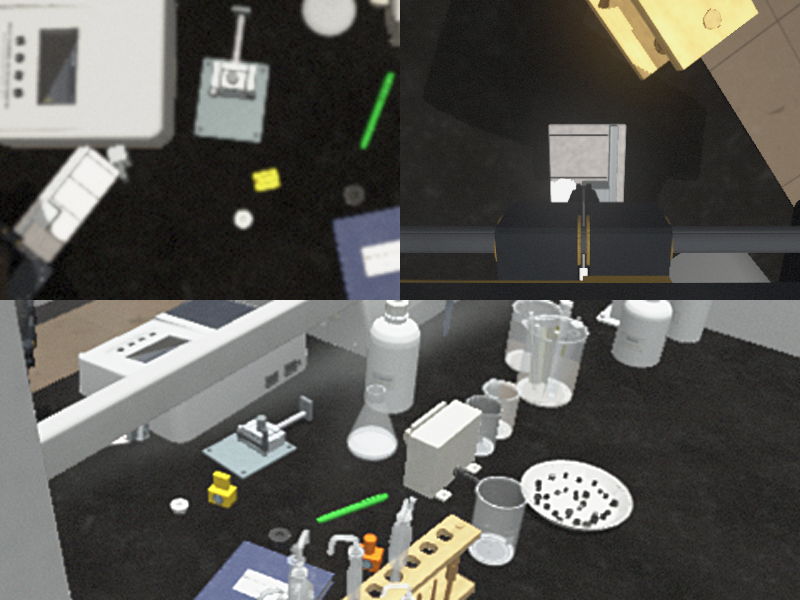

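The spare slipped from the grip. It probably clipped the analyser at my via point, and it now lies by the bay-4 end of the strip at top pixel (240,218). The plug is still in bay 2. That was my 16th view, so from here I'll inspect with pixel printouts only.

```bash
python3 - <<'E'
from h import *
t=shot('top'); print(px2w(t,[(239.5,218.5)],15).round(0)); go([490,85,210],ST); go([400,170,210],ST)
E
```

```text
[[460. 114.  15.]]
shift [-8.49 -2.56 23.37] turn -0.0
shift [-8.49 -1.31 11.06] turn -0.0
```

>>> {"op": "apply_moves", "data": {"series": [[0.2, [-5, 0, 0], 0], [0.2, [-8.5, 0, 2], 0], [0.2, [-8.5, -1.3, 11], 0], [0.2, [-8.5, -1.3, 11], 0], [0.2, [-8.5, -2.5, 23.4], 0], [0.2, [-8.5, -2.5, 23.4], 0], [0.2, [-8.5, -2.5, 23.4], 0], [0.2, [-8.5, -2.5, 23.4], 0], [0.2, [-8.5, -2.5, 23.4], 0]]}}

```text
t: 42.08
eef_pos: [489.8, 86.2, 400.3]
tcp_rot: [3.053, 1.571, 2.399]
ft_force: [-0.3, 1.1, -0.6]
opening: 0.403
```

```bash
python3 - <<'E'
from h import *
st(); c=shot('wrist','w15.png'); g=cv2.cvtColor(c['image'],cv2.COLOR_RGB2GRAY).astype(int)
q=w2px(c,[[460,114,15]])[0]; print(q, px2w(c,[q],15)); u,v=q.astype(int)
ch=" .:-=+*#%@"
for r in range(v-36,v+36): print(r,''.join(ch[min(9,g[r,x]//26)] for x in range(u-48,u+48)))
E
```

```text
t 42.08 tip [489.8  86.3 210.2] jaw 0.917 open 38.3 F [-0.3  1.1 -0.6] j6 -0.88
[326.09347777 150.85247179] [[460. 114.  15.]]
114 .................................:..:+#******###########**#####*#####################*=+#*****##
115 ....................................:+*******###############*****####################*=+#*****##
116 ................................:...:+*******###############*****####################*=+#*****##
117 ....................................:+*******################****####################*=+#****###
118 ..................................:.:+*#****#################****####################*=+#*****##
119 ....................................-+******##################**#####################*=+#*****##
120 ...................................::+*#***##########################################*=+#*****##
121 ....................................-+***############################################*=+#*****##
122 .............:...................:..-+###############################################*=+#*****##
123 ................:.................:.-+##########*###########
[... 5598 characters left out ...]
......:::.::::.:.:::::::::::::======================+++++****##%%%%%%%%%%%%%%%%%%%%%%%%%%%%%%%
180 .::::...:::::::::::::::::::::::=======================+++++***##%%%%%%%%%%%%%%%%%%%%%%%%%%%%%%%%
181 ::....::::.::::::::::::::::::-======================++++*****##%%%%%%%%%%%%%%%%%%%%%%%%%%%%%%%%%
182 ::.::::.::.::::.:.:::::::::-=======================+++++***##%%%%%%%%%%%%%%%%%%%%%%%%%%%%%%%%%%%
183 :..:::.:..:::::.::::::::::-=======================+++++***##%%%%%%%%%%%%%%%%%%%%%%%%%%%%%%%%%%%%
184 .:.:::::::::::::.:::::::::=======================++++****##%%%%%%%%%%%%%%%%%%%%%%%%%%%%%%%%%%%%%
185 ...:.:::::::::::::.:::::=======================+++++***##%%%%%%%%%%%%%%%%%%%%%%%%%%%%%%%%%%%%%%%
```

```bash
python3 - <<'E'
from h import *
c=shot('wrist')
for z in (28,38):
    w=px2w(c,[(325,139.5),(342.5,150),(329,167),(314,157.5)],z)[:,:2]; e=np.roll(w,-1,0)-w
    print(z,w.round(0).tolist(),w.mean(0).round(1),np.linalg.norm(e,axis=1).round(1),np.arctan2(e[:,1],e[:,0]).round(2))
print('tab?',px2w(c,[(299,134),(303,131),(318,147),(297,136),(310,146)],32).round(0))
g=cv2.cvtColor(c['image'],cv2.COLOR_RGB2GRAY)
for r in range(126,160,2): print(r,g[r,292:346:2])
E
```

```text
28 [[447.0, 122.0], [471.0, 131.0], [477.0, 105.0], [456.0, 98.0]] [462.9 114.1] [24.9 26.6 22.  25.6] [ 0.39 -1.32 -2.79  1.93]
38 [[447.0, 122.0], [469.0, 131.0], [476.0, 106.0], [456.0, 99.0]] [462.  114.6] [24.2 25.8 21.3 24.9] [ 0.39 -1.32 -2.79  1.93]
tab? [[423. 101.  32.]
 [423. 107.  32.]
 [449. 110.  32.]
 [424.  98.  32.]
 [442. 103.  32.]]
126 [ 43  43  45  40  45  47  47  47  47  47  51  82 132 132 139 138 135 136
 136 137 135 141 139 141 137 136 137]
128 [ 44  41  42  60  65  45  47  48  47  47  51  77 179 183 193 186 187 190
 190 192 189 188 189 193 192 193 193]
130 [ 44  40  51  76  77  72  57  50  48  52  49  76 181 188 195 189 186 192
 191 190 186 182 188 195 196 193 195]
132 [ 42  43  67  76  83 107  82  67  48  47  53  80 182 184 187 191 187 189
 192 187 186 183 188 190 191 190 193]
134 [ 40  45  74  78 106 109 110  95  73  52  47  57 107 115 115 120 115 115
 119 116 116 116 113 114 117 118 116]
136 [ 47  40  60  94 110 108 109 108 104  81  65  51  49  83 108 110 102  63
  57  58  58  56  57  59  58  60  61]
138 [ 52  51  43  85 107 111 110 111 110 110  96  72  68
[... 508 characters left out ...]
4  61  63]
148 [ 53  48  48  47  48  47  48  50  51  81 103 105 108 106 140 161 159 158
 160 159 159 158 159 156 130  64  63]
150 [ 52  46  50  48  48  46  48  46  57 105 109 109 111 121 159 160 157 160
 158 158 158 157 159 158 160 145  62]
152 [ 48  47  53  48  47  47  53  51  51  92 108 107 115 156 161 159 157 159
 161 160 161 160 159 161 160  98  81]
154 [ 49  47  47  53  52  50  48  51  49  65 110 105 145 160 159 160 159 158
 157 157 158 159 159 159 134  79 119]
156 [ 46  48  44  50  50  46  55  49  52  54  80 126 163 161 161 161 160 159
 160 161 163 161 162 150 113 119 121]
158 [ 46  43  48  44  47  52  50  56  52  53  53 122 163 163 160 161 161 159
 157 158 159 160 156 119 120 120 122]
```

The printout shows a 26 x 28 mm top face at z ≈ 38. So the spare stands on its end against the analyser, centred at (462,115), with the tab pointing toward the robot at yaw 0.36+π.

Plan for the spare:
1. Pull it clear by the tab.
2. Regrip the body in the open.
3. Lever it upright against the analyser's edge.

```bash
python3 - <<'E'
from h import *
st(); go([425,101,120],1.72); go([425,101,14],1.72)
E
```

```text
t 42.17 tip [490.   86.3 210.3] jaw 0.917 open 37.9 F [-0.6 -0.3  0.3] j6 -0.88
shift [ 9.03 -2.79 -6.06] turn -0.803
shift [19.63 -2.79 -6.06] turn -0.803
```

>>> {"op": "apply_moves", "data": {"series": [[0.2, [0, -2.8, -6.05], -0.8], [0.2, [0, -2.8, -6.05], -0.8], [0.2, [0, -2.8, -6.05], -0.8], [0.2, [0, -2.8, -6.05], -0.8], [0.2, [0, -2.8, -6.05], -0.8], [0.2, [6, -2.8, -6.05], -0.8], [0.2, [12, -2.8, -6.05], -0.8], [0.2, [16, -2.8, -6.05], -0.8], [0.2, [16, -2.8, -6.05], -0.8]]}}

```text
t: 43.3
eef_pos: [425.0, 100.5, 238.7]
tcp_rot: [3.059, 1.566, -3.078]
ft_force: [1.2, -0.1, 0.7]
opening: 0.401
```

```bash
python3 - <<'E'
from h import *
st(); go([425,101,14],1.72)
c=shot('wrist','w16.png'); g=cv2.cvtColor(c['image'],cv2.COLOR_RGB2GRAY).astype(int)
ch=" .:-=+*#%@"
q=w2px(c,[[462,114.6,38],[424,100,32],[425,101,14]]); print(q.round(0))
for r in range(175,300,2): print(r,''.join(ch[min(9,g[r,x]//26)] for x in range(240,410)))
E
```

```text
t 43.3 tip [424.1 100.5  48.6] jaw 1.717 open 38.1 F [ 1.2 -0.1  0.7] j6 -1.64
shift [3.46 0.04 0.12] turn -0.003
[[334. 287.]
 [321. 232.]
 [322. 225.]]
175 :...........::..:::::::::....:::....:.....:..::.::::::::.:.......................................................:.....:..:.::::::::::::::::::::::::::::::::::::::=+*%%%@@
177 .......:.:.....:::::::::::::::.::..:::....::::::::::::::::::::.:....................................................:::::..:.:::.:::.:::::::::::::::::::::::::::=*#%%%@@@@
179 ....:.......:..::.:::::..:.:::::::.:.:..::...::::::::::.:::::::........................................................:::.:::.:::::.::::::::::::::::::::::::-=*#%%%@@@@@@
181 ....:......:......:.:.:..:.:::::::::::..:::.:.:....:::.::::.......................................................::::.::....:::::.::::::::::::::::::::::::-+*#%%%@@@@@@@@
183 ......:.:.:::.:........:::::::::::::::::::::.:::::::::::::::...................................................:..::..:.:.:..::::::::::::::::::::::::::::-+*#%%%@@@@@@@@@@
185 ....:..:.:.::..:.:....:.:::::::::.:::::::::::::::::::::.::::.......
[... 9378 characters left out ...]

293 :::::::::.:=**+=---====::::::::.:.:..::::::::-+++++++++++++++++++++++++++++*######################################*++++++=::::-:::::::::::::::::--=======+*+=:::::::::::::
295 :::::::::.:=**+=---==--................::::..-++++++++++++++++++++++++++++++*##%%%%#########%%%%%%%###%%%%%%##%###*=++++++:.:::::.:..........::::-====-==**+-:::::::::::::
297 :::::::::.:-**+=---==-:................::::..-++++++++++++++++++*++++++*++++*#####%%%%#########%%%#%%%####%%%######+++++++:::::::..............::-===-==++*+::::::::::::::
299 ::::::::::.-**+=--===-.................::::.-++++++++++++++++++++++++++*++++**########%%#%#######%%%#%%%%###%%##***+*+*+*+=::::::............::.::====-=+**+.:::::::::::::
```

```bash
python3 - <<'E'
from h import *
c=shot('wrist')
print(px2w(c,[(317.5,240),(332,240)],32).round(1).tolist(),px2w(c,[(317.5,219),(330.5,219)],6).round(1).tolist(), px2w(c,[(312,246),(350,243)],38).round(1).tolist(),px2w(c,[(312,267),(353,267)],38).round(1).tolist())
go([431,102.5,14],1.76)
E
```

```text
[[431.9, 98.5, 32.0], [430.4, 108.7, 32.0]] [[425.2, 97.0, 6.0], [423.7, 107.2, 6.0]] [[434.4, 95.1, 38.0], [428.4, 120.7, 38.0]] [[450.3, 97.2, 38.0], [446.1, 125.9, 38.0]]
shift [3.71 0.12 0.55] turn -0.043
```

>>> {"op": "apply_moves", "data": {"series": [[0.2, [1, 0.2, 0.4], 0], [0.2, [2, 0.2, 0.4], 0], [0.2, [3, 0.2, 0.4], 0], [0.2, [3, 0.2, 0.4], 0], [1, [3, 0.2, 0.4], 0], [1, [3, 0.2, 0.4], 0], [1, [3, 0.2, 0.4], 0], [1, [3, 0.2, 0.4], 0], [1, [3, 0.2, 0.4], 0], [1, [3, 0.2, 0.4], 0]]}}

```text
t: 44.65
eef_pos: [429.2, 102.7, 210.3]
tcp_rot: [0.343, 1.571, 0.488]
ft_force: [-0.9, -0.0, 1.1]
opening: 0.103
```

```bash
python3 - <<'E'
from h import *
st(); go([424,-60,70],1.571)
E
```

```text
t 44.65 tip [429.2 102.7  20.2] jaw 1.716 open 9.8 F [-0.9 -0.   1.1] j6 -1.63
shift [ -4.98 -16.02  -2.87] turn 0.145
```

>>> {"op": "apply_moves", "data": {"series": [[1, [0, -0.2, -0.8], 0], [1, [-0.3, -0.6, -1.6], 0], [1, [-1, -1, -2], 0], [1, [-2, -2, -2], 0], [1, [-3, -4, -2], 0.03], [1, [-3, -7, -2], 0.06], [1, [-3, -10, -2], 0.1], [1, [-3, -13, -2], 0.14], [1, [-3, -15, -2], 0.145], [1, [-3, -16, -2], 0.145], [1, [-3, -16, -2], 0.145]]}}

```text
t: 46.02
eef_pos: [432.5, -59.0, 240.5]
tcp_rot: [-0.049, 1.57, -0.05]
ft_force: [-0.3, 0.1, -0.4]
opening: 0.101
```

```bash
cat >> h.py <<'E'
def asc(c,u0,u1,v0,v1,dv=2,du=1):
    g=cv2.cvtColor(c['image'],cv2.COLOR_RGB2GRAY); ch=" .:-=+*#%@"
    for r in range(v0,v1,dv): print(r,''.join(ch[min(9,int(g[r,x])//26)] for x in range(u0,u1,du)))
E
python3 - <<'E'
from h import *
st(); c=shot('wrist','w17.png'); asc(c,280,380,205,268)
E
```

```text
t 46.02 tip [432.6 -59.   50.4] jaw 1.57 open 9.6 F [-0.3  0.1 -0.4] j6 -1.86
205 ::::::::::::::::::::::::::::::::::::::::::::::::::::::::::.::::.:.::.:.::.:.......:...........:.....
207 ::::::::::::::::::::::::::::::::::::::::::::::::::::::::::.::::::::.:::...:..........:..............
209 :::::::::::::::::::::::::::::::::::::::::::::::::::::::::::::::.::::.....:..........................
211 ::::::::::::::::::::::::::::::::::::::::::::::::::::::::::::::::::.:......................:.........
213 ::::::::::::::::::::::::::::::::::::::::::::::::::::::::::.::::::.::.:...:::............:...........
215 ::::::::::::::::::::::::::::::::::::::::::::::::::::::::::::::::.::::::....:::......................
217 :::::::::::::::::::::::::::::::::::::::::.::::::::::::::::::::::..::::.::::::.:................:....
219 :::::::::::::::::::::::::::::::::::::::::::::::::::::.:::::::::::::..:..:::::.....:.................
221 :::::::::::::::::::::::::::::::::::::::::::::::::::::.:.:.::::::::.....:.::::::..............:......
223 :::::::::::::::::::::::::::::::::::::-------------::::...::::..::::....::
[... 1637 characters left out ...]
:::::=***************+:::::....:-=-:::::::::::::::::::::::::::::::::::
257 ::::::::::::::::::::::-===-:..:::::=***************+::::::..:====-::::::::::::::::::::::::::::::::::
259 :::::::::::::::::::::-=++==..::::::=***************+-:::::..-==+=-::::::::::::::::::::::::::::::::::
261 :::::::::::::::::::::-+++==:.::::::=***************+::::::::-++++=::::::::::::::::::::::::::::::::::
263 :::::::::::::::::::::-++++=:.::::::=***************+-::::..:-=++*+::::::::::::::::::::::::::::::::::
265 :::::::::::::::::::::=**+++::.:::::=***************+::::::.:-+++*+::::::::::::::::::::::::::::::::::
267 :::::::::::::::::::::=**+=------------------------------------=+*+::::::::::::::::::::::::::::::::::
```

>>> {"op": "apply_moves", "data": {"series": [[1, [0, -1.1, -2.05], 0], [1, [1, -1.1, -2.05], 0], [1, [2, -1.1, -2.05], 0], [1, [2.6, -1.1, -2.05], 0], [1, [2.9, -1.1, -2.05], 0], [1, [3.0, -1.1, -2.05], 0], [1, [3.0, -1.1, -2.05], 0], [0.4, [3.0, -1.1, -2.05], 0], [0.2, [3.0, -1.1, -2.05], 0], [0.2, [3.0, -1.1, -2.05], 0], [0.2, [1, -1.1, -2.05], 0], [0.2, [-2, -1.1, -2.05], 0], [0.2, [-7, -1.1, -2.05], 0], [0.2, [-7, -1.1, -2.05], 0]]}}

```text
t: 47.82
eef_pos: [412.2, -69.6, 312.8]
tcp_rot: [-0.311, 1.565, -0.311]
ft_force: [0.2, 0.2, -0.8]
opening: 0.403
```

```bash
python3 - <<'E'
from h import *
st(); c=shot('wrist','w18.png'); q=w2px(c,[[411,-70,32],[440,-70,38],[465,-70,38]]); print(q.round(0)); asc(c,275,375,190,270)
E
```

```text
t 47.83 tip [413.3 -69.9 122.7] jaw 1.571 open 38.3 F [ 0.2  0.2 -0.8] j6 -1.9
[[322. 201.]
 [322. 232.]
 [322. 256.]]
190 ---------:..................................:=========-.............................................
192 ----------:.................................:=========-.............................................
194 +++*+=-----.................................:=========-.............................................
196 *****+=----:................................:=========-.............................................
198 ******+-----................................:=========-.............................................
200 ******+=----:...............................:=========-.............................................
202 ******++-----...............................:=========-......................................... ...
204 ==*****+=----:........................::::::-=========-:::.:........................................
206 -=+*****+-----.....................::--------=========---------................................... .
208 --=*****+=----:.................
[... 2518 characters left out ...]
........:.............................................................
258 ...................:::......:.......................................................................
260 ..................-=====----::::::::::.:............................................................
262 .................-+*********++++++++++======---::::::::::::.........................................
264 .................=******************************++++++=++======--------::::::.....................  
266 ................:-=========================================-=-----------------::....................
268 ::::::::::::::::::::::::::::::::::::::::::::::::::::::::::::::::::::::::::::::::::::::::::..::::::::
```

```bash
python3 - <<'E'
from h import *
c=shot('wrist'); w=px2w(c,[(309.7,215),(338.7,215),(338.5,240),(310,240)],38); print(w.round(1).tolist()); print(px2w(c,[(320,180),(329,180)],32).round(1)); asc(c,315,335,170,192)
e=w[:,0]; print(go([w[2:,0].mean()-9,w[:,1].mean(),20],1.571))
E
```

```text
[[421.7, -81.5, 38.0], [421.8, -54.4, 38.0], [446.9, -54.2, 38.0], [446.9, -81.5, 38.0]]
[[389.7 -71.8  32. ]
 [389.7 -63.5  32. ]]
170 ...:::..:...........
172 ..::::..............
174 ::..................
176 ...:................
178 ....................
180 ....................
182 ....::::::::::......
184 ....::::::::::......
186 ....:--------::.....
188 ...:-=========:.....
190 ...:-========-:.....
shift [10.02  0.16  2.59] turn -0.0
(array([10.01788166,  0.16257112,  2.58565913]), np.float64(-6.0485724963754706e-05))
```

```bash
python3 - <<'E'
from h import *
t=shot('top'); g=cv2.cvtColor(cv2.imread('pics/top0.png'),cv2.COLOR_BGR2GRAY)
for u in (225,240,250): print(u,g[198:220,u])
for z in (90,100,117): print(z,px2w(t,[(230,206.5),(245,207.5),(245,209),(245,212)],z).round(0).tolist())
E
```

```text
225 [218 217 216 217 216 217 213 217 215 203 174 129 103  96  97 113 157 211
 228 224 207 222]
240 [217 217 218 217 216 216 217 216 213 205 173 133 105  95  89  77  46  32
  23  25  22  26]
250 [219 216 218 218 218 216 217 217 215 204 170 134 106  96  91  81  48  25
  24  25  26  28]
90 [[492.0, 130.0, 90.0], [489.0, 83.0, 90.0], [485.0, 83.0, 90.0], [475.0, 83.0, 90.0]]
100 [[491.0, 128.0, 100.0], [488.0, 82.0, 100.0], [484.0, 82.0, 100.0], [475.0, 81.0, 100.0]]
117 [[490.0, 125.0, 117.0], [487.0, 79.0, 117.0], [482.0, 79.0, 117.0], [473.0, 78.0, 117.0]]
```

>>> {"op": "apply_moves", "data": {"series": [[0.2, [5, 0.15, 2.6], 0], [0.2, [8, 0.15, 2.6], 0], [0.2, [10, 0.15, 2.6], 0], [0.2, [10, 0.15, 2.6], 0], [1, [10, 0.15, 2.6], 0], [1, [10, 0.15, 2.6], 0], [1, [10, 0.15, 2.6], 0], [1, [10, 0.15, 2.6], 0], [1, [10, 0.15, 2.6], 0]]}}

```text
t: 49.1
eef_pos: [438.1, -68.0, 210.5]
tcp_rot: [-0.171, 1.57, -0.171]
ft_force: [-0.6, 0.0, 5.4]
opening: 0.297
```

```bash
python3 - <<'E'
from h import *
st()
E
```

```text
t 49.1 tip [438.2 -68.   20.4] jaw 1.571 open 28.2 F [-0.6  0.   5.4] j6 -1.87
```

>>> {"op": "apply_moves", "data": {"series": [[1, [-4, 0, 0], 0], [1, [-9, 0, 0], 0], [1, [-13, 0, 0], 0], [1, [-13, 4, 0], 0.3], [1, [-13, 8, 0], 0.6], [1, [-13, 8, 0], 1.2], [1, [-13, 8, 0], 1.8], [1, [-13, 8, 0], 2.4], [1, [-13, 8, 0], 3.14], [1, [-13, 8, 0], 3.14], [1, [-13, 8, 0], 3.14], [1, [-13, 8, 0], 3.14], [1, [-13, 8, 0], 3.14], [1, [-13, 8, 0], 3.14], [1, [-13, 8, 0], 3.14], [1, [-13, 8, 0], 3.14], [1, [-13, 8, 0], 3.14], [1, [-13, 12, 0.9], 3.14], [1, [-13, 15.8, 0.9], 3.14], [1, [-13, 15.8, 0.9], 3.14]]}}

```text
t: 51.6
eef_pos: [446.7, 91.8, 340.1]
tcp_rot: [-0.685, 1.57, 2.455]
ft_force: [-0.4, 0.1, -1.1]
opening: 0.29
```

```bash
python3 - <<'E'
from h import *
st(); go([447,90,132],-1.571)
E
```

```text
t 51.6 tip [446.7  91.8 150. ] jaw -1.572 open 27.5 F [-0.4  0.1 -1.1] j6 1.63
shift [ 1.8   0.18 -0.03] turn -0.001
```

Now I'll lower slowly to find where the analyser's edge is.

>>> {"op": "apply_moves", "data": {"series": [[1, [2, 0, 0], 0], [1, [2.6, 0, 0], 0], [1, [3.0, 0, 0], 0], [1, [3.0, 0, 0], 0]]}}

```text
t: 52.1
eef_pos: [446.9, 89.9, 310.5]
tcp_rot: [-0.893, 1.571, 2.25]
ft_force: [0.4, 0.2, -1.2]
opening: 0.294
```

>>> {"op": "apply_moves", "data": {"series": [[1, [0.5, 0, 0], 0], [1, [0.9, 0, 0], 0], [1, [0.9, 0, 0], 0]]}}

```text
t: 52.48
eef_pos: [446.5, 89.9, 301.6]
tcp_rot: [-0.115, 1.57, 3.028]
ft_force: [-5.0, 1.4, 8.5]
opening: 0.292
```

>>> {"op": "apply_moves", "data": {"series": [[1, [0.4, 0, 0], 0], [1, [0.7, 0, 0], 0], [1, [0.7, 0, 0], 0]]}}

```text
t: 52.85
eef_pos: [446.6, 89.9, 294.7]
tcp_rot: [-0.167, 1.57, 2.977]
ft_force: [-5.7, 0.2, 7.5]
opening: 0.292
```

>>> {"op": "apply_moves", "data": {"series": [[1, [0.4, 0, 0.1], 0], [1, [0.8, 0, 0.3], 0], [1, [1.2, 0, 0.4], 0], [1, [1.2, 0, 0.4], 0]]}}

```text
t: 53.35
eef_pos: [443.2, 89.9, 282.8]
tcp_rot: [-3.06, 1.569, 0.083]
ft_force: [-1.5, -1.0, 4.8]
opening: 0.294
```

```bash
python3 - <<'E'
from h import *
st(); c=shot('wrist','w20.png'); asc(c,270,390,150,268,2)
E
```

```text
t 53.35 tip [443.5  89.9  92.7] jaw -1.569 open 27.9 F [-1.5 -1.   4.8] j6 1.62
150 %%%%%%%%%%%%%%%%%%%%%%%%%%%%%%%%%%%%%%%%%%%%%%%%%%%%%%%%%%%%%%%%%%%%%%%%%%%%%%%%%%%%%%%%%%%%%%%%%%%%%%%%%%%%%%%%%%%%%%%%
152 %%%%%%%%%%%%%%%%%%%%%%%%%%%%%%%%%%%%%%%%%%%%%%%%%%%%%%%%%%%%%%%%%%%%%%%%%%%%%%%%%%%%%%%%%%%%%%%%%%%%%%%%%%%%%%%%%%%%%%%%
154 %%%%%%%%%%%%%%%%%%%%%%%%%%%%%%%%%%%%%%%%%%%%%%%%%%%%%%%%%%%%%%%%%%%%%%%%%%%%%%%%%%%%%%%%%%%%%%%%%%%%%%%%%%%%%%%%%%%%%%%%
156 %%%%%%%%%%%%%%%%%%%%%%%%%%%%%%%%%%%%%%%%%%%%%%%%%%%%%%%%%%%%%%%%%%%%%%%%%%%%%%%%%%%%%%%%%%%%%%%%%%%%%%%%%%%%%%%%%%%%%%%%
158 %%%%%%%%%%%%%%%%%%%%%%%%%%%%%%%%%%%%%%%%%%%%%%%%%%%%%%%%%%%%%%%%%%%%%%%%%%%%%%%%%%%%%%%%%%%%%%%%%%%%%%%%%%%%%%%%%%%%%%%%
160 %%%%%%%%%%%%%%%%%%%%%%%%%%%%%%%%%%%%%%%%%%%%%%%%%%%%%%%%%%%%%%%%%%%%%%%%%%%%%%%%%%%%%%%%%%%%%%%%%%%%%%%%%%%%%%%%%%%%%%%%
162 %%%%%%%%%%%%%%%%%%%%%%%%%%%%%%%%%%%%%%%%%%%%%%%%%%%%%%%%%%%%%%%%%%%%%%%%%%%%%%%%%%%%%%%%%%%%%%%%%%%%%%%%%%%%%%%%%%%%%%%%
164 %%%%%%%%%%%%%%%%%%%%%%%%%%%%%%%%%%%%%%%%%%%%%%%%%%%%%%%%%%%%%%%%%%%%%%%%%%%%%%%%%%%%%%%%%%%%%%%%%%%%%%%%%%%%%%%%%%%%%%%%
166 %%%%%%%%%%%%%%%%
[... 5654 characters left out ...]
++++++++++++++++++++++++++++++++=-....................::::::...............
258 .:------:...................:=+++**+++++*************************************+-...................:--::-:...............
260 .:------::..................:-+++++++++++++++++++++++++++++++++++++++++++++++=:...................:--:---:..............
262 :--------:...................-=++++++++++++++++++++++++++++++++++++++++++++++=...................:---:----:.............
264 :----:---:...................-=+++++++++++++++++++++++++++++++++++++++++++++=-...................:---:-----.............
266 :=---:::::.:..:...:::::...::::-----------------------------------------------:...................::::::----.............
```

The block has rotated about 33° in the grip, tab upward. I'll keep levering.

>>> {"op": "apply_moves", "data": {"series": [[1, [0.4, 0, 0], 0], [1, [0.8, 0, 0], 0], [1, [1.2, 0, 0.1], 0], [1, [1.2, 0, 0.1], 0]]}}

```text
t: 53.9
eef_pos: [441.8, 89.9, 270.3]
tcp_rot: [-0.068, 1.57, 3.076]
ft_force: [-3.4, 0.3, 2.4]
opening: 0.296
```

```bash
python3 - <<'E'
from h import *
st(); c=shot('wrist','w21.png'); asc(c,295,355,150,268,3)
E
```

```text
t 53.9 tip [441.6  89.9  80.2] jaw -1.569 open 28.1 F [-3.4  0.3  2.4] j6 1.62
150 %%%%%%%%%%%%%%%%%%%%%%%%%%%%%%%%%%%%%%%%%%%%%%%%%%%%%%%%%%%%
153 %%%%%%%%%%%%%%%%%%%%%%%%%%%%%%%%%%%%%%%%%%%%%%%%%%%%%%%%%%%%
156 %%%%%%%%%%%%%%%%%%%%%%%%%%%%%%%%%%%%%%%%%%%%%%%%%%%%%%%%%%%%
159 %%%%%%%%%%%%%%%%%%%%%%%%%%%%%%%%%%%%%%%%%%%%%%%%%%%%%%%%%%%%
162 %%%%%%%%%%%%%%%%%%%%%%%%%%%%%%%%%%%%%%%%%%%%%%%%%%%%%%%%%%%%
165 %%%%%%%%%%%%%%%%%%%%%%%%%%%%%%%%%%%%%%%%%%%%%%%%%%%%%%%%%%%%
168 %%%%%%%%%%%%%%%%%%%%%%%%%%%%%%%%%%%%%%%%%%%%%%%%%%%%%%%%%%%%
171 %%%%%%%%%%%%%%%%%%%%%%%%%%%%%%%%%%%%%%%%%%%%%%%%%%%%%%%%%%%%
174 %%%%%%%%%%%%%%%%%%%%%%%%%%%%%%%%%%%%%%%%%%%%%%%%%%%%%%%%%%%%
177 %%%%%%%%%%%%%%%%%%%%%%%%%%%%%%%%%%%%%%%%%%%%%%%%%%%%%%%%%%%%
180 %%%%%%%%%%%%%%%%%%%%%%%%%%%%%%%%%%%%%%%%%%%%%%%%%%%%%%%%%%%%
183 ############################################################
186 ++++++++++++++++++++++++++++++++++++++++++++++++++++++**++++
189 -::::::::::::::::::::::::::::::::::::::::::::---------------
192 ::::::::::::::::::::-----------------:::::::::::::::::::::::
195 :::::::::::::::::::-=================--:::
[... 878 characters left out ...]
++++++++--========-========-=+++++++++++++-.......
240 ::::-+++++++++++++=-------------------=+++++++++++++=.......
243 ::::-++++++++++++++-------------------=+++++++++++++=.......
246 ::::-++++++++++++++-------------------++++++++++++++=:......
249 ...:-++++++++++++++=-----------------=++++++++++++++=.......
252 ...:-+++++++++++++++-----------------=++++++++++++++=:......
255 ...:-+++++++++++++++++++++++++++++++++++++++++++++++=:......
258 ...:=+++++++++++++++++++++++++++++++++++++++++++++++=-......
261 ...:=+++++++++++++++++++++++++++++++++++++++++++++++=-......
264 ...:=++++++++++**++++++++++*+++*****+***************=:......
267 ::::::::::::::::::::::::::::::::::::::::::::::::::::::::::::
```

θ is now about 52°. Pressing the low corner onto the open worktop will turn it the rest of the way upright.

>>> {"op": "apply_moves", "data": {"series": [[1, [-0.5, 0, 1], 0], [1, [-2, 0, 1.5], 0], [1, [-2, 5, 1.5], 0], [1, [-2, 10, 1.2], 0], [1, [-2, 15.8, 1], 0], [1, [-2, 15.8, 1], 0], [1, [1, 15.8, 1], 0], [1, [3.5, 15.8, 1], 0], [1, [4.5, 15.8, 1], 0], [1, [5, 15.8, 1], 0], [1, [5, 15.8, 1], 0]]}}

```text
t: 55.32
eef_pos: [432.4, -67.8, 220.6]
tcp_rot: [3.059, 1.57, -0.08]
ft_force: [0.1, -0.5, -1.2]
opening: 0.289
```

>>> {"op": "apply_moves", "data": {"series": [[1, [0.3, 0, 0], 0], [1, [0.6, 0, 0], 0], [1, [0.9, 0, 0], 0], [1, [1.2, 0, 0], 0], [1, [1.2, 0, 0], 0]]}}

```text
t: 55.95
eef_pos: [432.3, -68.1, 208.0]
tcp_rot: [-0.504, 1.57, 2.639]
ft_force: [-0.7, 0.7, -1.1]
opening: 0.292
```

>>> {"op": "apply_moves", "data": {"series": [[1, [0.2, 0, 0], 0], [1, [0.4, 0, 0], 0], [1, [0.6, 0, 0], 0], [1, [0.8, 0, 0], 0], [1, [0.8, 0, 0], 0]]}}

```text
t: 56.58
eef_pos: [432.2, -67.9, 201.9]
tcp_rot: [2.873, 1.568, -0.267]
ft_force: [-5.5, 2.6, 35.5]
opening: 0.292
```

>>> {"op": "apply_moves", "data": {"series": [[1, [0.2, 0, 0], 0], [1, [0.4, 0, 0], 0], [1, [0.5, 0, 0], 0], [1, [0.5, 0, 0], 0]]}}

```text
t: 57.08
eef_pos: [432.2, -68.0, 197.0]
tcp_rot: [2.876, 1.568, -0.263]
ft_force: [-5.5, 2.2, 36.9]
opening: 0.297
```

```bash
python3 - <<'E'
from h import *
st()
E
```

```text
t 57.08 tip [432.7 -68.1   6.9] jaw -1.569 open 28.2 F [-5.5  2.2 36.9] j6 1.26
```

>>> {"op": "apply_moves", "data": {"series": [[1, [-0.2, 0, 0], 0], [0.3, [-0.2, 0, 0], 0], [0.1, [-0.2, 0, 0], 0], [0.1, [-0.2, 0, 0], 0], [0.1, [-0.2, 0, 0], 0], [0.1, [-3, 0, 0], 0], [0.1, [-8, 0, 0], 0], [0.1, [-12, 0, -1], 0], [0.1, [-14, 0, 2], 0], [0.1, [-14, 0, 2], 0]]}}

```text
t: 58.32
eef_pos: [411.2, -67.9, 336.3]
tcp_rot: [2.865, 1.569, -0.275]
ft_force: [0.6, -0.1, -0.8]
opening: 0.448
```

```bash
python3 - <<'E'
from h import *
st(); c=shot('wrist','w22.png'); print(w2px(c,[[438,-68,26],[438,-68,54]]).round(0)); asc(c,265,385,160,245)
E
```

```text
t 58.33 tip [411.5 -68.  146.2] jaw -1.569 open 42.5 F [ 0.6 -0.1 -0.8] j6 1.25
[[324. 169.]
 [324. 174.]]
160 ........................................................................................................................
162 ........................................................................................................................
164 ..............................................................................:.........................................
166 ..............................................:------------------------:.............................................::-
168 .............................................:--------------------------..................................:::---------::
170 .............................................-*************************+:........................:::--:::---=--------=+*
172 .............................................=*************************+:...................::---------------==++++*#%%%
174 ..... .. ....................................-*************************+:....................:-----===+++++*******
[... 3681 characters left out ...]
....................-#@@@@@@@%@@@@@%#@@@@@@@%..............................
236 . ......  .......................................................=%@@@@@@%#@@@@@%*@@@@@@@%..............................
238 .......... .    .................................................-#@@@@@@@#+***=+%@@@@@@@+..............................
240 ..... ....  . . ..............................................:...+%@@@@@@@@@@@@@@@@@@@@#...............................
242 ..... . . ....  ...................................................=%@@@@@@@@@@@@@@@@@%+:...............................
244 ..   .   .. ...................................................:.:..:=#@@@@@@@@@@@@@%+:.................................
```

The spare is upright and square: a 28 × 38 top face with the tab in the middle. I'll regrip it with jaw 1.571, which leaves the joint range to turn for placing, and travel higher this time.

```bash
python3 - <<'E'
from h import *
c=shot('wrist'); w=px2w(c,[(310,169.5),(337,169.5),(336.6,203.8),(310,203.8)],26); print(w.round(1).tolist(),w.mean(0)); print('tab',px2w(c,[(318.5,180),(329,180),(329,206),(318.5,206)],54).round(1).tolist())
m=w.mean(0); go([m[0],m[1],120],1.571); go([m[0],m[1],14],1.571)
E
```

```text
[[438.8, -53.6, 26.0], [438.8, -81.3, 26.0], [402.3, -81.3, 26.0], [402.3, -53.2, 26.0]] [420.54702177 -67.35533213  26.        ]
tab [[433.3, -62.7, 54.0], [433.3, -72.5, 54.0], [408.0, -72.7, 54.0], [408.0, -62.6, 54.0]]
shift [ 2.5  -0.08 -0.79] turn -3.14
shift [13.1  -0.08 -0.78] turn -3.14
```

>>> {"op": "apply_moves", "data": {"series": [[0, [0, -0.1, -0.8], -3.14], [0, [0, -0.1, -0.8], -3.14], [0, [0, -0.1, -0.8], -3.14], [0, [0, -0.1, -0.8], -3.14], [0, [0, -0.1, -0.8], -3.14], [0, [0, -0.1, -0.8], -3.14], [0, [0, -0.1, -0.8], -3.14], [0, [0, -0.1, -0.8], -3.14], [0, [0, -0.1, -0.8], -3.14], [0, [0, -0.1, -0.8], -3.14], [0, [0, -0.1, -0.8], -3.14], [0, [0, -0.1, -0.8], -3.14], [0, [0, -0.1, -0.8], -3.14], [0, [0, -0.1, -0.8], -3.14], [0, [0, -0.1, -0.8], -3.14], [0, [0, -0.1, -0.8], -3.14], [0, [0, -0.1, -0.8], -3.14], [0, [0, -0.1, -0.8], -3.14], [0, [3, -0.1, -0.8], -3.14]]}}

```text
t: 60.8
eef_pos: [421.0, -67.2, 305.4]
tcp_rot: [-0.279, 1.568, -0.282]
ft_force: [1.2, -0.0, -0.7]
opening: 0.5
```

```bash
python3 - <<'E'
from h import *
st(); go([420.7,-67.5,14],1.571)
E
```

```text
t 60.8 tip [421.6 -67.4 115.3] jaw 1.567 open 47.5 F [ 1.2 -0.  -0.7] j6 -1.88
shift [ 1.013e+01 -1.000e-02 -1.200e-01] turn -0.004
```

Squeeze square, then open, rise and take the tab.

>>> {"op": "apply_moves", "data": {"series": [[0, [5, 0, -0.1], 0], [0, [9, 0, -0.1], 0], [0, [10, 0, -0.1], 0], [0, [10, 0, -0.1], 0], [1, [10, 0, -0.1], 0], [1, [10, 0, -0.1], 0], [1, [10, 0, -0.1], 0], [1, [10, 0, -0.1], 0], [0.2, [10, 0, -0.1], 0], [0.2, [10, 0, -0.1], 0], [0.2, [9, 0, -0.1], 0], [0.2, [8, 0, -0.1], 0], [0.2, [8, 0, -0.1], 0], [1, [8, 0, -0.1], 0], [1, [8, 0, -0.1], 0], [1, [8, 0, -0.1], 0], [1, [8, 0, -0.1], 0], [1, [8, 0, -0.1], 0], [1, [8, 0, -0.1], 0], [1, [8, 0, -0.1], 0]]}}

```text
t: 63.3
eef_pos: [419.3, -67.1, 225.2]
tcp_rot: [1.515, 1.571, 1.515]
ft_force: [-0.2, -0.3, -1.4]
opening: 0.102
```

```bash
python3 - <<'E'
from h import *
st(); go([420,60,200],1.571); go(bay(1,-12,0,200),ST); go(bay(1,-12,0,95),ST); print(bay(1,-12,0,0))
E
```

```text
t 63.3 tip [419.3 -67.1  35.1] jaw 1.571 open 9.7 F [-0.2 -0.3 -1.4] j6 -1.89
shift [-16.49  12.71   0.07] turn 0.0
shift [-16.49  31.52  -9.88] turn 0.655
shift [-5.99 31.52 -9.88] turn 0.655
[np.float64(320.40981641592373), np.float64(248.10458920573217), 0]
```

>>> {"op": "apply_moves", "data": {"series": [[1, [-3, 0, 0], 0], [1, [-8, 0, 0], 0], [1, [-13, 0, 0], 0], [1, [-16.5, 0, 0], 0], [1, [-16.5, 5, 1], 0], [1, [-16.5, 9, 2], 0.1], [1, [-16.5, 12.7, 2.1], 0.2], [1, [-16.5, 17, 1], 0.3], [1, [-16.5, 21.7, -0.4], 0.4], [1, [-16.5, 25, -3.6], 0.5], [1, [-16.5, 28.5, -7], 0.6], [1, [-16.5, 31.5, -9.9], 0.655], [1, [-16.5, 31.5, -9.9], 0.655], [1, [-12, 31.5, -9.9], 0.655], [1, [-7, 31.5, -9.9], 0.655], [1, [-6, 31.5, -9.9], 0.655], [1, [-6, 31.5, -9.9], 0.655]]}}

```text
t: 65.42
eef_pos: [320.9, 247.8, 285.5]
tcp_rot: [-2.008, 1.57, -2.663]
ft_force: [1.2, 0.7, -1.3]
opening: 0.105
```

```bash
python3 - <<'E'
from h import *
st(); c=shot('wrist','w23.png')
p,T=tool(); tip=p+190.1*T[:,0]; d=tip[:2]-B2; print('tip rel bay1',d@UX,d@UY-46)
z0=tip[2]-35.1
print('exp end top',w2px(c,[[*(tip[:2]+UX*x+UY*19),z0+26] for x in (-14,14)]).round(1).tolist(),'bot',w2px(c,[[*(tip[:2]+UX*x+UY*19),z0] for x in (-14,14)]).round(1).tolist())
print('lines',w2px(c,[bay(1,x,y,6) for y in (23,-23) for x in (-30,10)]).round(1).tolist(),'fence',w2px(c,[bay(1,14,y,6) for y in (30,10)]).round(1).tolist())
asc(c,275,375,140,262)
E
```

```text
t 65.42 tip [320.8 247.7  95.4] jaw 0.916 open 10.0 F [ 1.2  0.7 -1.3] j6 -0.42
tip rel bay1 -11.722986638979977 -0.5550536314478691
exp end top [[302.2, 210.5], [344.9, 210.5]] bot [[304.7, 200.2], [342.3, 200.2]]
lines [[303.7, 180.0], [346.9, 180.0], [304.6, 226.8], [345.9, 226.7]] fence [[351.4, 172.5], [350.9, 193.6]]
140 ....................................................................................................
142 ....................................................................................................
144 ....................................................................................................
146 .... ........ ......................................................................................
148 ....................................................................................................
150 ....................................................................................................
152 ....................................................................................................
154 ....................................
[... 4929 characters left out ...]
......:..::===============-:..........................................
250 ........................:.:.:..........::-==============-::.........................................
252 ............................:.......:...:-==============-:...........:...:..........................
254 ............................::.........::-==============-:..........:...............................
256 ...................:.......:--::.......::-==============-:.......:::-:..............................
258 ..........................::---:........:-==============-........:----:.:...........................
260 .........................::----:.......::-==============-........:----:.............................
```

>>> {"op": "apply_moves", "data": {"series": [[1, [3, 0, -0.05], 0], [1, [4.6, 0, -0.05], 0], [1, [5.2, 0, -0.05], 0], [1, [5.35, 0, -0.05], 0], [1, [5.35, 0.4, -0.05], 0], [1, [5.35, 0.8, -0.05], 0], [1, [5.35, 1.05, -0.05], 0], [1, [5.35, 1.2, -0.05], 0], [1, [5.38, 1.25, -0.05], 0], [1, [5.4, 1.25, -0.05], 0], [1, [5.4, 1.25, -0.05], 0]]}}

```text
t: 66.85
eef_pos: [327.1, 258.0, 231.1]
tcp_rot: [-2.018, 1.57, -2.673]
ft_force: [-2.2, -3.2, 1.5]
opening: 0.105
```

```bash
python3 - <<'E'
from h import *
st(); p,T=tool(); d=(p+190.1*T[:,0])[:2]-B2; print('tip in bay1',d@UX,d@UY-46)
E
```

```text
t 66.85 tip [326.9 257.9  41. ] jaw 0.916 open 10.0 F [-2.2 -3.2  1.5] j6 -0.41
tip in bay1 -0.2882916794096706 0.7577834218692061
```

>>> {"op": "apply_moves", "data": {"series": [[1, [0, 0, 0.06], 0], [1, [0, 0, 0.06], 0], [0.4, [0, 0, 0.06], 0], [0.4, [0, 0, 0.06], 0], [0.4, [0, 0, 0.06], 0], [0.4, [0, 0, 0.06], 0], [0.4, [-3, 0, 0.06], 0], [0.4, [-7, 0, 0.06], 0], [0.4, [-12, 0, 5], 0], [0.4, [-16, 0, 10], 0], [0.4, [-16, 0, 10], 0], [0.4, [-16, 0, 10], 0]]}}

```text
t: 68.35
eef_pos: [406.4, 197.0, 390.8]
tcp_rot: [-2.725, 1.57, 2.903]
ft_force: [-0.3, 0.1, -0.6]
opening: 0.303
```

```bash
python3 - <<'E'
from h import *
st(); c=shot('wrist','w24.png')
print('spare top exp',w2px(c,[bay(1,x,y,32) for x,y in ((-14,19),(14,19),(14,-19),(-14,-19))]).round(1).tolist());print('plug top exp',w2px(c,[bay(2,x,y,32) for x,y in ((-14,19),(14,19),(14,-19),(-14,-19))]).round(1).tolist())
asc(c,275,385,110,245)
E
```

```text
t 68.35 tip [406.4 197.  200.7] jaw 0.915 open 28.8 F [-0.3  0.1 -0.6] j6 -0.61
spare top exp [[310.4, 82.5], [335.6, 82.4], [335.3, 117.9], [310.8, 118.0]]
plug top exp [[310.9, 125.2], [335.2, 125.1], [334.9, 158.2], [311.3, 158.3]]
110 :::::::::+%%%%%%%%%%%%%%%%%%%%%%%%%%%%%%%%%%%%%%%%%%%%%%%%%%*%%%%%%%%%%%%#-::::::::::::.:::..:.:..............
112 :::::::::+%%%%%%%%%%%%%%%%%%%%%%%%%%%%%%%%%%%%%%%%%%%%%%%%%%*%%%%%%%%%%%%#-:::::::::::::.:..:::...............
114 :::::::::+%%%%%%%%%%%%%%%%%%%%%%%%%%%%%%%%%%%%%%%%%%%%%%%%%#*%%%%%%%%%%%%#-::::::::::::::...::...:............
116 :::::::::=%%%%%%%%%%%%%%%%%%%%%%%%%%%%%%%%%%%%%%%%%%%%%%%%%%*%%%%%%%%%%%%*-::::::::::::::::...:...............
118 :::::::::=%%%%%%%%%%%%%%%%%%%%%%%%%%%%%%%%%%%%%%%%%%%%%%%%%%*%%%%%%%%%%%%*-:::::::::::::.:::::::...:..........
120 :::::::::=%%%%%%%%%%%%%%%%%%%%%%%%%%%%%%%%%%%%%%%%%%%%%%%%%%*%%%%%%%%%%%%*:::::::::::::::::.::::..............
122 :::::::::=+==+============+=+++++=====++++++++++++++++++++*#*%%%%%%%%%%%%*::::::::::::::::::::.:..............
124 :::::::::=#%%%%%%%%%%%%%%%%%%%%%%%%%%###################
[... 6254 characters left out ...]
**********
234 --------------------------+################################@@@@@@*#+**+--------------=************************
236 ----------------------------------------------------------+@@@@@@+***++----------------=**********************
238 -----------------------------------------------------------+*******+**+-----------------=*********************
240 -----------:--------------------------------------------=++****+******+------------------=********************
242 :------:----------------------------------------------=++****+*****+**+----------------:-:=****+=====-=-----==
244 :---:::::---:--------------------------------------=+*+*+*+***********+------------------::-=**+-------:::::::
```

```bash
python3 - <<'E'
from h import *
c=shot('wrist'); g=cv2.cvtColor(c['image'],cv2.COLOR_RGB2GRAY).astype(int)
print('lines bay1/2,2/3',w2px(c,[bay(2,-30,23,6),bay(2,-30,-23,6),bay(1,-30,23,6)]).round(1).tolist())
print('col320 118..165',g[118:165,320]); print('col295',g[118:165,295]); print('row140 304..345',g[140,304:345]); print('row128',g[128,304:345]);print('row154',g[154,304:345])
print('spare'); 
ch=" .:-=+*#%@"
for r in range(64,126,2): print(r,''.join(ch[int(np.clip((g[r,x]-100)/16,0,9))] for x in range(295,350)))
t=shot('top','top6.png'); 
st()
E
```

```text
lines bay1/2,2/3 [[299.2, 122.4], [300.0, 159.7], [298.3, 82.6]]
col320 118..165 [232 229 229 229 160 148 214 192 211 224 225 226 225 226 226 226 225 226
 225 225 226 226 225 225 226 227 226 225 224 225 225 225 225 225 225 225
 226 225 225 221 205 165 134 217 229 227 226]
col295 [227 227 224 225 157 136 207 223 224 226 228 232 232 230 226 222 220 223
 227 229 230 227 224 223 222 225 228 229 228 228 228 229 231 231 227 223
 223 223 226 226 228 179 131 214 229 229 229]
row140 304..345 [223 224 228 232 234 232 231 222 207 229 229 225 226 227 225 225 225 227
 225 225 224 226 225 224 227 227 225 225 225 228 222 201 219 218 216 216
 215 219 229 230 228]
row128 [230 229 227 223 222 223 219 205 215 228 227 225 226 227 225 224 225 225
 226 225 225 225 225 224 228 225 226 223 225 229 222 201 221 218 216 214
 217 210 210 230 227]
row154 [227 225 226 228 229 230 230 222 210 228 228 224 225 227 226 224 226 226
 226 225 225 225 226 224 228 227 225 226 227 228 220 201 222 217 215 215
 212 215 231 232 232]
spare
64  =******+:.                                            
66  =******=:                
[... 1132 characters left out ...]
######+######*%%##%#+
106 ##%%#############################%#####*=#####**%%#%%#+
108 ##%#####%%##########%%########%%%######*=######*%%%%##=
110 %%%###%%%#########%############%%#######+######*##%%%#=
112 %%%###%%%########%%##%##################+#####**##%%%#=
114 %%%#################%%%%############%###+#####**###%%#=
116 #%###################%%%%%%%%%%#####%#%#+#####**######-
118 ######################%%%%%%%%%%#%##%%%#+#####**#####*:
120 ####################%%%##%%%%%%%%%###%##=#####**##%%%#:
122 -----------------------------====-----===######*#%%%%#:
124 ******#####################***#########*=######*%%%%%#.
t 68.5 tip [405.5 197.6 200. ] jaw 0.917 open 28.7 F [ 0.3 -0.2  0.7] j6 -0.61
```

The plug matches its expected outline and touches the fence, but bay 1 looks empty in this view. I'll find out where the spare is.

```bash
python3 - <<'E'
from h import *
c=shot('wrist'); asc(c,200,380,0,128,2,1)
t=shot('top'); print(w2px(t,[bay(1,0,0,32),bay(2,0,0,32)]).round(1)); g=cv2.cvtColor(t['image'],cv2.COLOR_RGB2GRAY).astype(int); ch=" .:-=+*#%@"
for r in range(205,305): print(r,''.join(ch[min(9,int(g[r,x])//26)] for x in range(165,260)))
E
```

```text
0 ................................................................................................::.:..:::::::::::::::::::::::::::::::::::::-====#%@@@@@@@@@@@@@@@@%##########+===---
2 ..............................................................................................:..::::::::::::::::::::::::::::::::::::::::::::-=+=+%@@@@@@@@@@@@@@@@%#########+=--===
4 ............ ................................................................................:::.:...:::::.:::::::::::::::::::::::::::::::::::-===+%@@@@@@@@@@@@@@@@@%########*---==
6 ..............................................................................................:.::.::::.:::::::::::::::::::::::::::::::::::::::-====#@@@@@@@@@@@@@@@@@%#########**+=
8  .... ........................................................................................:.:.::::.:::.::::::::::::::::::::::::::::::::::::::-===+%@@@@@@@@@@@@@@@@%############
10 .............................................................................................::.:...::::::::::::::::::::::::::::::::::::::::::::::-====#@@@@@@@@@@@@@@@@%###########
1
[... 20013 characters left out ...]
. 
298 ::::::::::....:.. .....                                              .   .  .     . ..   ...   
299 ::::::::.:....:.  ......                                                 . . .....  .  .    ...
300 :::::::::.......   .....                                                 .   . ..... .  .  .   
301 :::::::::.....       ...                                                 ...... .  .         . 
302 ::::::..:.....       ....                                              . .....     .  .      . 
303 ::::::::......      . .                                                 .... ..   .  .  .      
304 ::::::::.....          ..                                               . . .. ..  . .   . ..
```

The spare was knocked aside after I released it. It now stands near the strip's bay-1 end, around wrist pixels columns 278–304 and rows 46–90. I'll measure it.

```bash
python3 - <<'E'
from h import *
c=shot('wrist'); 
for z,zb in ((32,6),(26,0)):
    w=px2w(c,[(279,46.5),(303.5,46.5),(304.5,80),(278.5,80)],z)[:,:2]; e=np.roll(w,-1,0)-w
    print(z,'centre rel bay1 (x,y)',((w.mean(0)-B2)@UX).round(1),((w.mean(0)-B2)@UY-46).round(1),'edges',np.linalg.norm(e,axis=1).round(1),'corners',[(round((p-B2)@UX,1),round((p-B2)@UY-46,1)) for p in w])
    b=px2w(c,[(282.5,90),(304.5,90)],zb)[:,:2]; print(' base front',[(round((p-B2)@UX,1),round((p-B2)@UY-46,1)) for p in b], w.mean(0).round(1))
s=px2w(c,[(306,73.5),(284,92)],6)[:,:2]; print('strip end/left',[(round((p-B2)@UX,1),round((p-B2)@UY-46,1)) for p in s])
t=px2w(c,[(284,35.5),(294,35.5),(296,72),(284,60)],60)[:,:2]; print('tab',[(round((p-B2)@UX,1),round((p-B2)@UY-46,1)) for p in t])
E
```

```text
32 centre rel bay1 (x,y) -34.9 39.3 edges [26.4 33.8 28.8 33.8] corners [(np.float64(-47.8), np.float64(56.2)), (np.float64(-21.3), np.float64(56.2)), (np.float64(-20.8), np.float64(22.4)), (np.float64(-49.6), np.float64(22.5))]
 base front [(np.float64(-49.1), np.float64(14.8)), (np.float64(-22.6), np.float64(14.8))] [275.3 253.9]
26 centre rel bay1 (x,y) -35.5 40.5 edges [26.9 34.4 29.3 34.4] corners [(np.float64(-48.6), np.float64(57.7)), (np.float64(-21.7), np.float64(57.6)), (np.float64(-21.1), np.float64(23.3)), (np.float64(-50.5), np.float64(23.3))]
 base front [(np.float64(-49.9), np.float64(15.5)), (np.float64(-23.0), np.float64(15.5))] [274.  254.1]
strip end/left [(np.float64(-20.5), np.float64(33.3)), (np.float64(-47.3), np.float64(12.6))]
tab [(np.float64(-38.5), np.float64(59.4)), (np.float64(-28.7), np.float64(59.3)), (np.float64(-27.5), np.float64(26.1)), (np.float64(-39.2), np.float64(37.2))]
```

The spare leans about 20° over the strip's end. Its centre is at radius ~375 mm, inside the arm's minimum reach. The inner finger can still reach behind it: with the jaws wide open along the strip's x and the tool at radius ~403, closing will draw it outward and grip it.

```bash
python3 - <<'E'
from h import *
go(bay(1,-6,39,100),ST); go(bay(1,-6,39,22.5),ST); print(bay(1,-6,39,0))
E
```

```text
shift [ 10.05  -0.59 -13.75] turn 0.001
shift [ 17.8   -0.58 -13.75] turn 0.001
[np.float64(293.13579793684653), np.float64(276.61998708131784), 0]
```

>>> {"op": "apply_moves", "data": {"series": [[-1, [0, -0.6, -6], 0], [-1, [0, -0.6, -12], 0], [-1, [0, -0.6, -13.75], 0], [-1, [0, -0.6, -13.75], 0], [-1, [5, -0.6, -13.75], 0], [-1, [9, -0.6, -13.75], 0], [-1, [10, -0.6, -13.75], 0], [-1, [10, -0.6, -13.75], 0], [-1, [10, -0.6, -13.75], 0]]}}

```text
t: 69.78
eef_pos: [294.5, 276.3, 292.3]
tcp_rot: [1.269, 1.569, 0.614]
ft_force: [-0.2, 0.3, 0.1]
opening: 1.002
```

```bash
python3 - <<'E'
from h import *
st(); p,T=tool(); tip=p+190.1*T[:,0]; d=tip[:2]-B2; print('tip rel bay1',(d@UX).round(1),(d@UY-46).round(1), monitor.state()['joints'].round(2)); go(bay(1,-6,39,22.5),ST)
c=shot('wrist','w25.png'); print(w2px(c,[bay(1,-49,y,15) for y in (20,50)]+[bay(1,-21,y,15) for y in (20,50)]+[bay(1,-53.5,39,25)]).round(0).tolist())
asc(c,180,340,150,268,3)
E
```

```text
t 69.78 tip [294.8 276.5 102.2] jaw 0.916 open 95.2 F [-0.2  0.3  0.1] j6 -0.33
tip rel bay1 -5.1 37.6 [ 0.59  0.37  2.2   0.    0.57 -0.33]
shift [ 7.97 -0.1  -0.14] turn -0.0
[[277.0, 223.0], [276.0, 192.0], [306.0, 223.0], [306.0, 192.0], [269.0, 207.0]]
150 .. .... . . .......  ...  . .  ...   .   .  .....   ...  ... .... ...  .... . ... .  ... .......................................................................
153  .....   .. ..  ... ...  .  .. . . . .  ...... .    . ..... ...   ...  ... ....... .. ..........................................................................
156 ..  ....  . .  ....  .........  .. ..... .. . .... ....   ..... ...... ....... ... ..... .......................................................................
159  ....... ..  .. . ........  .. . .... . . ...... .....  .    .... . ..  ...... ..... .. ........................................................................
162    .. ..  . . ....  .. . ..... ... .....    . ....    ..  ............ .. . ............ .. ....................................................................
165  .    ..... .
[... 5057 characters left out ...]
@@@@@@@@@@@@@@@@@@@@@@@@@@@@@@@@@@@@@@@@
258 ...........................  ... ......................................:.::::::::::::::::::::::::::::*@@@@@@@@@@%@@@@@@%@@@@@@@@@@@@@@@@@@@@@%@@@@@@@@@@@@@@@@@@
261 ....................  ...............................................::.:::::::::::::::::::::::::::::+%@@@@@@@@@@@@@@@@@@@@@@@@@@@@@@@@@@@@@@@%%@%#@@@@%*%%#@@@@
264 .................. ...... ............................................::...::::::::::::::::::::::::::+%@@@@@@@@@@@@@@@@@@@@@@@@@@@@@@@%=========================
267 ...............................:......:...:...:....::.:::::::::::::::::::::::::::::::::::::::::::::::-----------------------------------------------------------
```

>>> {"op": "apply_moves", "data": {"series": [[-1, [4, -0.2, -0.1], 0], [-1, [6, -0.2, -0.1], 0], [-1, [7.3, -0.2, -0.1], 0], [-1, [7.9, -0.2, -0.1], 0], [-1, [7.9, -0.2, -0.1], 0]]}}

```text
t: 70.45
eef_pos: [292.2, 275.4, 212.6]
tcp_rot: [1.322, 1.57, 0.667]
ft_force: [0.1, -0.7, -0.1]
opening: 0.999
```

>>> {"op": "apply_moves", "data": {"series": [[1, [0, 0, 0], 0], [1, [0, 0, 0], 0], [1, [0, 0, 0], 0], [1, [0, 0, 0], 0], [1, [0, 0, 0], 0], [1, [0, 0, 0], 0], [1, [0, 0, 0], 0], [1, [0, 0, 0], 0], [1, [0, 0, 0], 0], [1, [0, 0, 0], 0]]}}

```text
t: 71.7
eef_pos: [292.1, 275.3, 212.2]
tcp_rot: [1.502, 1.571, 0.847]
ft_force: [-0.6, 0.2, 0.6]
opening: 0.294
```

```bash
python3 - <<'E'
from h import *
st(); p,T=tool(); tip=p+190.1*T[:,0]; d=tip[:2]-B2; print('tip rel bay1',(d@UX).round(1),(d@UY-46).round(1)); go(bay(1,-22,0,60),ST)
E
```

```text
t 71.7 tip [292.1 275.3  22.1] jaw 0.916 open 28.0 F [-0.6  0.2  0.6] j6 -0.33
tip rel bay1 -7.7 39.0
shift [-3.79 -1.43  3.9 ] turn 0.0
```

>>> {"op": "apply_moves", "data": {"series": [[1, [-2, 0, 0], 0], [1, [-4, 0, 0], 0], [1, [-4, -0.1, 1.2], 0], [1, [-4, -0.2, 2.4], 0], [1, [-4, -0.2, 3.6], 0], [1, [-4, -0.2, 3.6], 0], [1, [-2.5, -0.2, 3.6], 0], [1, [-1.3, -0.2, 3.6], 0], [1, [-0.8, -0.2, 3.6], 0], [1, [-0.6, -0.2, 3.6], 0], [1, [-0.6, -0.2, 3.6], 0]]}}

```text
t: 73.08
eef_pos: [319.3, 251.8, 218.3]
tcp_rot: [-2.828, 1.571, 2.8]
ft_force: [-0.6, 0.5, -0.9]
opening: 0.288
```

>>> {"op": "apply_moves", "data": {"series": [[0.15, [0, 0, 0], 0], [0.15, [0, 0, 0], 0], [0.15, [0, 0, 0], 0], [0.15, [0, 0, 0], 0], [0.15, [0.4, 0, 0], 0], [0.15, [0.75, 0, 0], 0], [0.15, [0.75, 0, 0], 0], [1, [0.75, 0, 0], 0], [1, [0.75, 0, 0], 0], [1, [0.75, 0, 0], 0], [1, [0.75, 0, 0], 0]]}}

```text
t: 74.45
eef_pos: [319.4, 251.7, 210.8]
tcp_rot: [1.594, 1.571, 0.939]
ft_force: [0.3, -0.5, -0.1]
opening: 0.292
```

```bash
python3 - <<'E'
from h import *
st(); c=shot('wrist','w26.png'); p,T=tool(); tip=p+190.1*T[:,0]; d=tip[:2]-B2; print('tip rel bay1',(d@UX).round(1),(d@UY-46).round(1))
print('exp block top +y edge if centred on tip',w2px(c,[[*(tip[:2]+UX*x+UY*19),32] for x in (-14,14)]).round(1).tolist(),'base',w2px(c,[[*(tip[:2]+UX*x+UY*19),6] for x in (-14,14)]).round(1).tolist())
asc(c,285,375,110,268,3)
E
```

```text
t 74.45 tip [319.4 251.7  20.7] jaw 0.916 open 27.7 F [ 0.3 -0.5 -0.1] j6 -0.41
tip rel bay1 -9.8 3.0
exp block top +y edge if centred on tip [[299.1, 220.4], [346.7, 220.3]] base [[302.2, 207.7], [343.6, 207.7]]
110 ........................................................:.:...:................:::..:.:..:
113 ........................................................................:.:....:..:..::.::
116 .....................................................................................:..::
119 ......................................................................:....:...:....:.....
122 ..................................................................................:.......
125 ....................................................................................:.....
128 .....................................................................................:....
131 .............................................................:............................
134 ...............................................:......................::................:.
137 ............................
[... 3447 characters left out ...]
@@@@%%+-----::::::::::::::=#%*:::::
248 :::::::::------=#%@@@@@%%%@@@%+===============+#@@@@@@@@@@@%%+------::::::::::::::::-:::::
251 :::::::--------=#%@@@%%%%%%@@%=================#@@@@@%%@@@@%%+---:-:-:::::::::::::::::::::
254 :::::::--------=*%@@@@%%%%@@@%=================*@@@@@%%%@@@%#=-----:::::::::::::::::::---:
257 ::::------------*%@@@%%%%%%@%#=================*%@@@%%%%@@@%#=-----:--:::::::::::::-======
260 :::-------------*%@@%%%%%%%@%*=================+%@@@%%%@@@%%#----::--:-:::::::::::-======+
263 :::-:-----------*%@@@%%%%%%@%+++++++++++++++++++#%@@%%%%@@%%#--:----:-::::::::::::-=====++
266 ----------------=+**********+=========+=====+===+***********+-----------------------====++
```

The spare is flat and upright again, with the jaws gripping its body. Its centre is 5.6 mm toward the plug side. I'll slide it to mid-bay and against the fence, as I did with the plug.

>>> {"op": "apply_moves", "data": {"series": [[1, [-0.15, 0, 0], 0], [1, [-0.15, 0.2, -0.3], 0], [1, [-0.15, 0.5, -0.56], 0], [1, [-0.1, 0.75, -0.56], 0], [1, [-0.1, 0.9, -0.56], 0], [1, [-0.05, 1.0, -0.56], 0], [1, [0, 1.05, -0.56], 0], [1, [0, 1.05, -0.56], 0]]}}

```text
t: 75.5
eef_pos: [320.7, 263.0, 210.7]
tcp_rot: [-1.936, 1.568, -2.591]
ft_force: [-2.8, -5.8, 5.6]
opening: 0.291
```

```bash
python3 - <<'E'
from h import *
st(); c=shot('wrist','w27.png'); p,T=tool(); tip=p+190.1*T[:,0]; d=tip[:2]-B2; print('tip rel bay1',(d@UX).round(1),(d@UY-46).round(1))
g=cv2.cvtColor(c['image'],cv2.COLOR_RGB2GRAY).astype(int)
for u in (310,318,326): print(u,g[192:242,u])
print('line exp',w2px(c,[bay(1,-10,23,6)]).round(1),'base/top exp for centred',w2px(c,[bay(1,0,19,6),bay(1,0,19,32)]).round(1).tolist(), 'per mm', (w2px(c,[bay(1,0,18,6)])-w2px(c,[bay(1,0,19,6)])).round(2))
E
```

```text
t 75.5 tip [320.3 262.7  20.6] jaw 0.916 open 27.7 F [-2.8 -5.8  5.6] j6 -0.39
tip rel bay1 -0.4 8.9
310 [ 62  62  62  68  63  66 146 191 221 230 237 238 236 237 238 239 240 241
 240 240 240 241 160  83 158 234 231 176 149 146 148 145 149 145 148 151
 146 148 150 164 210 224 234 234 234 233 233 233 233 233]
318 [ 64  63  66  64  64  62 146 192 223 233 239 239 239 239 238 237 237 237
 238 239 240 241 163  85 158 232 230 174 149 145 148 149 147 147 149 148
 148 148 150 159 203 226 233 235 234 235 234 235 234 234]
326 [ 63  65  61  66  65  68 142 186 216 227 235 237 237 238 238 238 239 240
 241 241 242 241 161  84 157 234 232 173 148 146 148 148 152 147 146 154
 150 149 147 158 200 224 233 234 232 234 234 234 234 233]
line exp [[308.9 214.7]] base/top exp for centred [[323.6, 220.3], [323.6, 234.6]] per mm [[0.   1.38]]
```

>>> {"op": "apply_moves", "data": {"series": [[1, [-0.05, -0.02, 0.12], 0], [1, [-0.05, -0.02, 0.14], 0], [1, [0, 0, 0.14], 0], [1, [0, 0, 0.14], 0]]}}

```text
t: 76.05
eef_pos: [321.9, 262.2, 210.8]
tcp_rot: [-1.962, 1.568, -2.617]
ft_force: [-5.6, -4.9, 6.4]
opening: 0.294
```

```bash
python3 - <<'E'
from h import *
st(); c=shot('wrist','w28.png'); g=cv2.cvtColor(c['image'],cv2.COLOR_RGB2GRAY).astype(int)
for u in (310,326): print(u,g[208:235,u])
print(w2px(c,[bay(1,-10,23,6),bay(1,0,19,6)]).round(1).tolist()); p,T=tool(); d=(p+190.1*T[:,0])[:2]-B2; print((d@UX).round(1),(d@UY-46).round(1))
E
```

```text
t 76.05 tip [321.4 261.9  20.7] jaw 0.916 open 27.9 F [-5.6 -4.9  6.4] j6 -0.39
310 [241 241 241 241 178 103 161 234 240 240 232 180 151 151 151 151 151 149
 150 152 151 152 152 165 212 225 233]
326 [241 242 242 242 180 101 158 234 240 241 232 176 148 150 152 152 151 150
 152 153 152 152 153 161 202 224 234]
[[308.9, 212.8], [323.6, 218.4]]
-0.4 7.6
```

>>> {"op": "apply_moves", "data": {"series": [[0.1, [0, -0.03, 0], 0], [0.1, [0, -0.03, 0], 0], [0.1, [0, -0.03, 0], 0], [0.1, [0, -0.03, 0], 0], [0.1, [-3, -0.03, 0], 0], [0.1, [-8, -0.03, 0], 0], [0.1, [-13, -0.03, 0], 0], [0.1, [-18, -0.03, 0], 0], [0.1, [-18, 0, 6], 0], [0.1, [-18, 0, 10], 0], [0.1, [-18, 0, 13], 0], [0.1, [-18, 0, 13], 0]]}}

```text
t: 77.6
eef_pos: [426.6, 182.5, 390.5]
tcp_rot: [1.217, 1.571, 0.56]
ft_force: [-0.5, 0.0, -1.3]
opening: 0.448
```

```bash
cat > chk.py <<'E'
from h import *
st(); c=shot('wrist','w29.png'); g=cv2.cvtColor(c['image'],cv2.COLOR_RGB2GRAY).astype(int)
for n in (1,2): print('bay',n,'top exp',w2px(c,[bay(n,x,y,32) for x,y in ((-14,19),(14,19),(14,-19),(-14,-19))]).round(1).tolist(),'tabtop',w2px(c,[bay(n,x,y,60) for x,y in ((-5,13),(5,-13))]).round(1).tolist())
q=w2px(c,[bay(1,-14,19,32),bay(2,14,-19,32)]).astype(int); ch=" .:-=+*#%@"
for r in range(q[0][1]-26,q[1][1]+8,2): print(r,''.join(ch[int(np.clip((g[r,x]-85)/16,0,9))] for x in range(q[0][0]-25,q[1][0]+25)))
E
python3 chk.py
```

```text
t 77.6 tip [426.6 182.5 200.4] jaw 0.914 open 42.6 F [-0.5  0.  -1.3] j6 -0.65
bay 1 top exp [[309.2, 57.9], [334.9, 57.8], [334.6, 94.8], [309.7, 94.8]] tabtop [[316.9, 58.2], [326.9, 85.9]]
bay 2 top exp [[309.8, 102.3], [334.6, 102.3], [334.4, 136.7], [310.3, 136.7]] tabtop [[317.3, 106.5], [326.9, 132.1]]
31                                                                            
33                                                                            
35                                                                            
37                                                                            
39                                                                            
41                                                                            
43                                                                            
45                                                                            
47                                                    :*%%%%+                 
49                                                   .=+#@@@#.:----.          
[... 3024 characters left out ...]
******+**++**********+=+**********++*********+=+++++=+****+=           
129 .+********************++++=+*********************+=+++++++*****=           
131 .****+++*****************+=+*********************+=++++++******=           
133 .+**+++++++*********+****+=+**+******************+=++++++******=           
135 .+********++++************+================++++++=-++++++******-           
137 .+**+******+*+++**************+******************+-++++++******-           
139  :.......... . ............... ....    . .  ....:=-++++++******-           
141 .+++++*******+***********+***********************=-++++++++++**=           
143 .+**+*******************+*+**********************+-++++++*****+-
```

Both blocks match their expected outlines. A last comparison of the carrier, flask and decoys against the earlier top view, then I'll hand in.

```bash
python3 - <<'E'
from h import *
t=shot('top','top9.png'); b=cv2.imread('pics/top9.png')
for n in ('top0','top4'):
    a=cv2.imread(f'pics/{n}.png')
    for nm,(x0,x1,y0,y1) in dict(carrier=(277,314,165,212),plate=(290,312,140,165),flask=(328,362,128,162),beaker=(370,415,0,60),yellow=(303,324,220,240),orange=(385,400,212,232)).items():
        print(n,nm,int((cv2.absdiff(a,b)[y0:y1,x0:x1].max(2)>40).sum()),end='; ')
    print()
h=cv2.cvtColor(b,cv2.COLOR_BGR2GRAY); ch=" .:-=+*#%@"
a4=cv2.cvtColor(cv2.imread('pics/top5.png'),cv2.COLOR_BGR2GRAY)
for r in range(166,200): print(''.join(ch[h[r,x]//26] for x in range(278,316)),'   ',''.join(ch[a4[r,x]//26] for x in range(278,316)))
import subprocess; subprocess.run(['python3','-c','from cell import job; print(job.job_done())'])if False else print(job.job_done())
E
```

```text
top0 carrier 74; top0 plate 0; top0 flask 0; top0 beaker 0; top0 yellow 0; top0 orange 0; 
top4 carrier 1556; top4 plate 432; top4 flask 24; top4 beaker 0; top4 yellow 0; top4 orange 0; 
            . ....-*%*-. .   .. ...                     . ...-*#*-.    . ..      
.   ....        ..=#%*-..    ... .   .     . . ....     . ...=##*: ... .. . .. . 
   .::::.........:=##+:.  .  ........         .::::.........:=##+:.    . ..  . . 
 ..:====--=----::-+##+:......    .....     .  :=======----::-+##+-.. .  . . .....
  .-++++******++++*##*=-::............       .-++++**#***++++*##*=-::............
 ..-++++*%%%##%###%%%#*++=====--:::...       .-++++*%%%##%###%%%#*++=====--:::...
  .-++++*%%%#%%@@@@@%%%%##**#**+===-:.       .-++++*%%%%%%@@@@@%%%%##*##**+===-:.
  .-++++*%%%#%%@@@@@@@@@%%#%%%**++++-.     . .-+*++*%%%#%%@@@@@@@@@%%#%%%#*++++-.
 .:=*****%%%#*#%%%%%%%%%%%#%@%**++++-.     ..:=+****%%%#*#%%%%%%%%%%%#%@%**++++-.
..:=*****%%%#*##****#####*#%@%**++++-.     ..:=*****%%%#*##****#####*#%@%**++++-.
..-+****#%%%##%%#***#%%%#*#%%#***+*+-.      .-+****#%%###%%#***#%%%#*#%%#**++*+-.
 .-*****#%%
[... 1226 characters left out ...]
***************************-..      -+*******************************+-...
-+*******************************+-...     -********************************+-.. 
-+*******************************+-.       -********************************+-. .
-********************************+-...     -********************************+-.  
-********************************+-.       -********************************+-. .
=********************************=:.       =+*******************************=:.  
=+*******************************=:. .     =********************************=.   
=*******************************+-.        =*******************************+-.  .
the job is handed in; nothing more can be done
None
```

The changeover is done and handed in at about t = 78 s of the 210 s allowed. I swung the latch open, ejected the plug, dropped the round-knob filter into the pocket and shut the latch across it. The plug is in bay 2 and the one spare present is in bay 1; both are upright against the fence.

**Last checks:**
- **Plug and spare:** in the wrist picture both outlines sat where a block centred in its bay and touching the fence should appear. The spare measured within about 0.3 mm of mid-bay, and both were square.
- **Filter and latch:** the latch post was at the pixel for about 0 rad after closing. In the top view the carrier looked the same at the end as it had a little after the latch was shut.
- **Left alone:** the flask, beaker, yellow and orange decoys and ejector plate had not changed from the first top picture.

**What went wrong and was mended:**
- **Plug on the fence:** I first took the strip's outer edge for the fence, so the plug landed on the fence and tilted. The force on the tool reached about 45 N sideways and 37 N upward. I set it down, regripped it and parked it properly.
- **Dropped spare:** I lost the spare from the grip on the way to the strip, probably because it clipped the analyser. I levered it upright again on the analyser's edge and the worktop, which took up to about 37 N through the block.
- **Spare out of its bay:** right after I first parked it, the spare was found a few centimetres away, leaning over the strip's end. I think it was the announced disturbance, but I did not see it happen. I fetched it and parked it again.

**Not explained:** one comparison, against the top picture taken just after the latch closed, showed large differences at the carrier and plate. I put this down to the arm being over that area in that picture.

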